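# Load two line modules into a sloped card cage

### The arm

A 6-joint arm with a two-finger parallel gripper is mounted at the origin on the work surface. World frame = base frame: x ahead of the robot, y to its left, z up, the work surface at z = 0. Lengths are in m, angles in rad, forces in N, time in s.
With the tool pointing down it reaches from about 0.25 to 0.8 m from the base axis. Payload 3.9 kg.
Tool frame: the origin (TCP) lies between the finger pads; the fingertips stand 19 mm ahead of it and the grasp point (between the pads) is the TCP; z points along the fingers, y is the direction in which the jaws open and shut (so a half turn about z gives the same grasp; the last joint's range is limited). The gripper opens to 85 mm and grips with 20 to 120 N. Pads are 22 mm wide; open, the fingers measure 114 mm over their backs; the gripper's body (76 mm by 85 mm) begins 54 mm behind the grasp point. The pads swing forward as they close: fully open they stand 13 mm farther back than shut.
Start: joints at [-1.308, 0.26, -0.138, 1.173, 0, 1.571], TCP at [0.136, -0.507, 0.25] pointing down, gripper open.
Joint ranges: [-2.78, 2.78], [-0.83, 1.72], [-1.28, 1.37], [-1.9, 2.12], [-1.57, 1.48], [-3.14, 3.14]. Speed limits (rad/s): [2.57, 2.57, 3.14, 3.14, 3.14, 3.14].

### API

Orientations are given as a unit quaternion [x, y, z, w].
In Python, from workcell import arm gives the robot as it stands. The module is installed in compiled form; this text tells all that it offers.
- The arm moves only by the shell command python3 -m inch 'ROWS' [FORCE]. ROWS is JSON, a list that holds one entry, the list of rows, each a list of 7 numbers: the shift along the tool's x, y, z in units of 40 mm (1.0 is 40 mm), then the turn, a rotation vector about the tool's x, y, z in units of 8 degrees (1.0 is 8 degrees), then the opening, from 0 (shut) to 1 (fully open). A call has 1 to 10 rows; each row is the pose to reach, as a shift and turn from the pose measured when the call began, along the tool's axes at that moment; what a row does not reach only later rows make up. A row lasts 1/8 s, in which the tool goes at most 62.5 mm and 10.7 degrees, less where a joint would pass 70% of its speed; a pose out of reach is approached as far as the arm can. A call with a gripper value outside its range is refused whole. The fingers move at their own pace and stop on an object; FORCE is the grip in N (left out, the last holds). Time passes only in rows, so rows that repeat a pose let the fingers close. It gives the time, the measured TCP pose, the force and the opening at its end, in the units of the state.
- arm.read_state(): the state, without advancing time (a new reading comes with each control period).
- arm.read_camera(name): name is "scene" or "top" or "wrist"; returns the picture (400x640x3 uint8, blue, green, red); there is no depth.
- arm.camera_params(name): a dict with "fov_y" (degrees; the focal length in pixels is half the picture's height over the tangent of half this angle, whatever the lens; pixels are square), "cx", "cy" (the principal point, pixels), "eye" and "orientation" of the camera in the world. Camera axes: x right, y down, z forward; pixel columns grow to the right and rows downward; lengths in m; the calibration is good to about 2 mm. A picture is of the moment at which its call begins: read the wrist's pose just before it. camera_params takes no time and is no camera call; for the wrist camera it gives the pose at the moment of the call.
- arm.job_done(): hands the job in, once; it reports no verdict.
Trained networks look in the newest picture that a camera, given by its name, has taken for a name from the list of things; names that differ only in an ending like _2 or _b are one class to them, and where a whole thing is asked for, a point or a joint stands for the part that bears it (a point fixed in the world has none). Each returns a list of dicts, best first, with "confidence" (0 to 1); they miss things now and then, are a little off and sometimes report something else, mostly with a low value. They report only what shows in the picture. A call takes as long as a camera call. They do not tell look-alikes from the thing itself.
- arm.recognise(camera, label): "rect" ([centre column, centre row, width, height] in pixels, round what is visible of it).
- arm.mark_of(camera, label): "location" ([row, column] in pixels: a listed point, or the origin of a listed thing).
The state is a dict: "time": time; "joints": joint angles; "qvel": joint speeds; "tau": joint torques, N m; "tcp_pos": TCP position; "tcp_rot": TCP orientation; "ft_force": force on the tool from outside, world axes, zero at the start; "wrist_torque": the same for the moment, N m; "finger_gap": finger opening in m.
Only numpy, scipy, OpenCV 4.12 (cv2) and the standard library are available. Lean on these libraries where they do the work, as an engineer would, in place of code of your own. Each camera call takes 0.05 s, during which the arm holds its last target.

### The job

Take the blue and the yellow module from the bench stand and slide each one, upright and plain end first, into the card cage slot under the tag of its colour, down the sloping floor until it is fully home against the back stop. Leave the black modules, the access point, the remote control and the screwdriver undisturbed.

Things in the scene. Friction and masses are not known exactly. Their poses are not given: they have to be found in the camera images.
- module_blue: The loose module with the blue top band (24 mm deep) and blue face plate; a flat aluminium slab 150 mm long (its x), 16 mm thick (its y), 90 mm tall (its z), about 0.3 kg. The origin is the centre of its underside; z is up as it stands; the face plate is its -x end, the plain end that enters the cage first is +x.
- module_blue_center (a point): Centre of the blue module, 45 mm above its underside; axes as the module's. It can be pinched across its 16 mm thickness from above, anywhere along the top edge.
- module_blue_face (a point): Middle of the blue module's face plate: 75 mm from the centre along the module's -x, 45 mm above the underside.
- slot_blue (a point): Where the centre of the blue module must be when it is fully home in its slot, the one under the blue tag (26 mm wide, on the cage's front top bar). Axes are level: z up, x horizontal along the slot from its mouth to the back stop, y across the slots. A module that is home is not level: it is turned by 0.20 rad about this +y, so its +x end dips.
- slot_blue_face (a point): Where the middle of the blue module's face plate must be when it is home: 73.5 mm behind slot_blue along -x and 14.9 mm higher. Same level axes.
- module_yellow: The loose module with the yellow top band (24 mm deep) and yellow face plate; a flat aluminium slab 150 mm long (its x), 16 mm thick (its y), 90 mm tall (its z), about 0.3 kg. The origin is the centre of its underside; z is up as it stands; the face plate is its -x end, the plain end that enters the cage first is +x.
- module_yellow_center (a point): Centre of the yellow module, 45 mm above its underside; axes as the module's. It can be pinched across its 16 mm thickness from above, anywhere along the top edge.
- module_yellow_face (a point): Middle of the yellow module's face plate: 75 mm from the centre along the module's -x, 45 mm above the underside.
- slot_yellow (a point): Where the centre of the yellow module must be when it is fully home in its slot, the one under the yellow tag (26 mm wide, on the cage's front top bar). Axes are level: z up, x horizontal along the slot from its mouth to the back stop, y across the slots. A module that is home is not level: it is turned by 0.20 rad about this +y, so its +x end dips.
- slot_yellow_face (a point): Where the middle of the yellow module's face plate must be when it is home: 73.5 mm behind slot_yellow along -x and 14.9 mm higher. Same level axes.
- cage: Fixed card cage 210 mm wide (y), about 180 mm long (x), 160 mm tall; origin at its centre on the bench, x level, from the mouths to the back stop, z up. Four slots run along x at y = -75, -25, 25 and 75 mm. Its steel floor slopes down by 0.20 rad towards +x, from 95 mm before a homed module's centre to the back stop 75 mm beyond it; too gentle for modules to slide by themselves.
- cage_guides (a point): Point on the sloping floor, mid-width, square below the homed modules' centres. Each slot lies between upright guides 3 mm thick, 96 mm high, 20 mm apart inside, from 10 mm before this point (along the slope) to the back stop; from 32 to 10 mm before it they flare out to a 30 mm mouth. Before them the floor is open, so the front 43 mm of a homed module stand free to grip.
- cage_bar (a point): Centre of the front top bar's underside. Two cross bars, 20 mm long and 5 mm thick, bridge all slots 96 mm above the floor (square to it); the front one begins 12 mm before the homed modules' centres, and the tags stand 6 mm above it. So modules go in only along the slope, under the bars, with 6 mm to spare, not from above.
- cage_stop (a point): Middle of the back stop's inner face at its foot, where the floor ends, 75 mm down the slope from the homed modules' centres. The stop is 34 mm high, steel, 206 mm wide.
- stand: Fixed black bench stand 150 x 116 mm, origin at the centre of its underside. It holds the two loose modules upright on its 8 mm thick floor, their length along its x, centred at y = +35 and -35 mm in either order, between rails 20 mm apart that reach 28 mm above the bench. Modules lift straight out.
- spare1_center (a point): Centre of a black module with a grey band, same size as the loose ones, already home in one of the other two slots (loose, 0.35 kg, leave it alone). Axes level like the cage's, though the module itself is inclined by 0.20 rad.
- spare2_center (a point): Centre of a black module with a grey band, same size as the loose ones, already home in one of the other two slots (loose, 0.35 kg, leave it alone). Axes level like the cage's, though the module itself is inclined by 0.20 rad.
- access_point_center (a point): Centre (65 mm up) of a white wireless access point standing on its foot between stand and cage: 130 mm long (x), 60 mm over the foot (y), 130 mm tall, loose, not to be disturbed.
- remote_center (a point): Centre of a black remote control lying on the bench, 160 x 45 x 20 mm (x, y, z), not to be disturbed.
- screwdriver_grip (a point): Handle of a screwdriver about 180 mm long lying on the bench beyond the access point, blade along its x, not to be disturbed.
Things that resemble listed ones, but are neither listed nor needed, are in the scene too. Leave any turquoise look-alike of the module_blue alone. Leave any orange look-alike of the module_yellow alone.

How it is judged:
At the end, for the whole second after the job is handed in: Each coloured module is in the slot under the tag of its own colour: its centre within 7 mm of the home point and no more than 5 mm short of it along the slot, the middle of its face plate within 9 mm of its own home point, top side up, at rest (distance between module_blue_center and slot_blue below 0.007 m and distance between module_blue_face and slot_blue_face below 0.009 m and x of module_blue_center in the frame of slot_blue above -0.005 m and angle between each of module_blue_center, module_yellow_center's own z axis and vertical below 0.4 rad and linear speed of each of module_blue, module_yellow below 0.02 m/s and distance between module_yellow_center and slot_yellow below 0.007 m and distance between module_yellow_face and slot_yellow_face below 0.009 m and x of module_yellow_center in the frame of slot_yellow above -0.005 m); the robot touches nothing.
It fails at once if a black module already in the cage is displaced by more than 10 mm (distance of spare1_center from where it was at the start of the episode above 0.01 m).
It fails at once if the other black module is displaced by more than 10 mm (distance of spare2_center from where it was at the start of the episode above 0.01 m).
It fails at once if the white access point is shifted by more than 20 mm or knocked over (distance of access_point_center from where it was at the start of the episode above 0.02 m).
It fails at once if the remote control is shifted by more than 20 mm (distance of remote_center from where it was at the start of the episode above 0.02 m).
It fails at once if the screwdriver is shifted by more than 20 mm (distance of screwdriver_grip from where it was at the start of the episode above 0.02 m).
It also fails if it takes over 70 s, if anything falls off the work surface, if the arm or the gripper's body presses on something with over 40 N, if the wrist force passes 120 N, or if a joint passes its speed limit or range.

## Working session

There is one attempt and no reset: what is moved stays moved. The work goes in short steps, Python scripts to look and compute and a shell command to move; the robot and the scene stay as the last step left them, time stands still between calls to the robot, and variables do not carry over. Pictures are saved under pics/ and viewed, and the job is handed in when it is done.

```bash
ls; mkdir -p pics; python3 - <<'E'
from workcell import arm
import cv2
s=arm.read_state();print(s)
for n in ("scene","top","wrist"):
    im=arm.read_camera(n);cv2.imwrite(f"pics/{n}0.png",im);print(n,arm.camera_params(n))
E
```

```text
pics
{'time': 0.0, 'joints': array([-1.30800381e+00,  2.60676675e-01, -1.39411384e-01,  1.17270332e+00,
        1.78925690e-05,  1.57079721e+00]), 'qvel': array([-0.00197705,  0.000986  ,  0.00068721, -0.00073645,  0.00116631,
        0.00125157]), 'tau': array([-1.32156343e-03, -4.05677462e+01,  2.53922474e+01,  1.86779746e-02,
        1.04791811e-04, -2.74083433e-06]), 'tcp_pos': array([ 0.13621559, -0.50633072,  0.24945272]), 'tcp_rot': array([ 9.91379490e-01,  1.31017982e-01, -1.21825698e-04, -9.90099886e-04]), 'ft_force': array([-0.95649163, -0.16898033,  0.38152989]), 'wrist_torque': array([ 0.03087768, -0.01403646,  0.00242464]), 'finger_gap': 0.08554758388899972}
scene {'fov_y': 53.84381372312615, 'cx': 315.70586936085954, 'cy': 199.06912006253148, 'eye': array([0.98835115, 0.11249611, 0.87194441]), 'orientation': array([ 0.5548247 ,  0.7865192 , -0.22470417, -0.15187208])}
top {'fov_y': 50.55001462526228, 'cx': 319.9668553845043, 'cy': 197.83693119197338, 'eye': array([ 0.38051344, -0.03793973,  1.2463862 ]), 'orientation': array([ 0.71068252, -0.69904183,  0.06075811, -0.0507871 ])}
wrist {'fov_y': 67.32940926150982, 'cx': 322.75278989410515, 'cy': 201.96343628121372, 'eye': array([ 0.19736887, -0.49003071,  0.37397941]), 'orientation': array([ 0.78699386, -0.60293632, -0.08033604,  0.10322101])}
```

View pics/scene0.png

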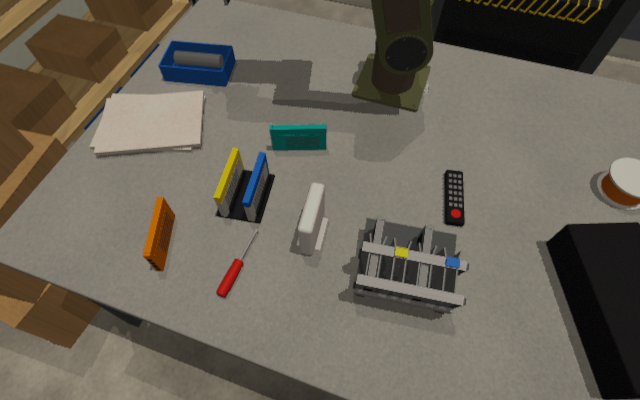

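View pics/top0.png

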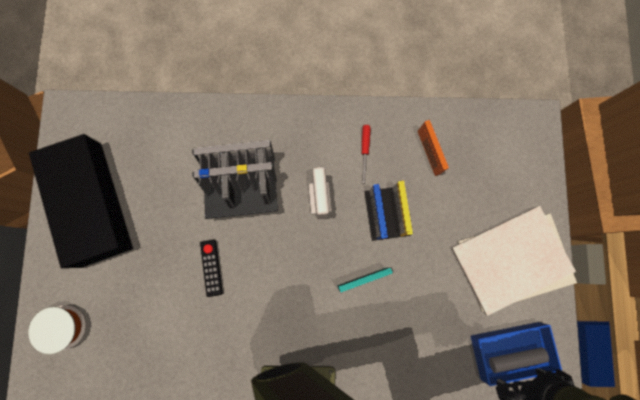

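View pics/wrist0.png

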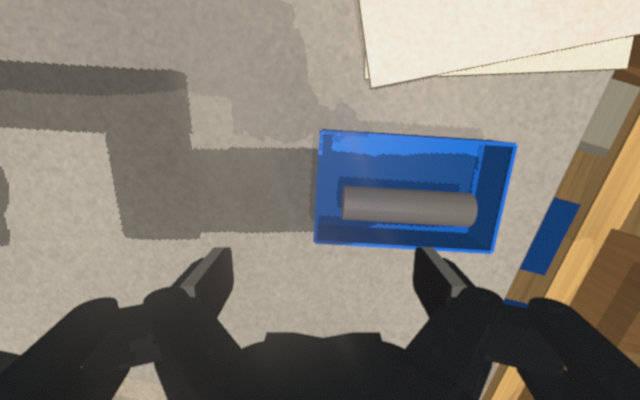

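```bash
cat > h.py <<'E'
import numpy as np, cv2
from scipy.spatial.transform import Rotation as R
from scipy.optimize import least_squares
from workcell import arm
def ray(p,uv):
    f=200/np.tan(np.radians(p['fov_y'])/2)
    d=np.array([(uv[0]-p['cx'])/f,(uv[1]-p['cy'])/f,1.])
    d=R.from_quat(p['orientation']).apply(d); return np.array(p['eye']),d/np.linalg.norm(d)
def proj(p,X):
    f=200/np.tan(np.radians(p['fov_y'])/2)
    c=R.from_quat(p['orientation']).inv().apply(np.atleast_2d(X)-p['eye'])
    return np.c_[p['cx']+f*c[:,0]/c[:,2],p['cy']+f*c[:,1]/c[:,2]]
def onz(p,uv,z):
    e,d=ray(p,uv); return e+d*(z-e[2])/d[2]
def tri(obs):
    A=np.zeros((3,3));b=np.zeros(3)
    for p,uv in obs:
        e,d=ray(p,uv);M=np.eye(3)-np.outer(d,d);A+=M;b+=M@e
    X=np.linalg.solve(A,b)
    return X,[float(np.linalg.norm(proj(p,X)[0]-uv)) for p,uv in obs]
def crop(im,x0,x1,y0,y1,k,fn): cv2.imwrite(fn,cv2.resize(im[y0:y1,x0:x1],None,fx=k,fy=k,interpolation=cv2.INTER_CUBIC))
E
python3 - <<'E'
from h import *
s=cv2.imread('pics/scene0.png');t=cv2.imread('pics/top0.png')
a=cv2.resize(s[140:230,200:340],(700,450),interpolation=2);crop(s,200,340,140,240,5,'pics/s_stand.png')
crop(s,340,480,210,320,5,'pics/s_cage.png')
crop(t,185,285,130,225,6,'pics/t_cage.png');crop(t,300,460,110,250,4,'pics/t_stand.png')
for cam in('top','scene'):
  for l in ('module_blue_center','module_blue_face','module_yellow_face','slot_blue','slot_yellow','cage','cage_guides','access_point_center'):
    r=arm.mark_of(cam,l); print(cam,l,[(x['confidence'],np.round(x['location'][::-1],1)) for x in r[:3]])
E
```

```text
top module_blue_center [(0.96, array([376. , 213.9])), (0.67, array([361.7, 277.6]))]
top module_blue_face [(0.93, array([380.4, 234.9])), (0.7, array([388.7, 271.5])), (0.6, array([375.9, 215.5]))]
top module_yellow_face [(0.94, array([419. , 124.3])), (0.63, array([403.8, 233.2])), (0.48, array([390.2, 214.5]))]
top slot_blue []
top slot_yellow []
top cage [(0.58, array([240.3, 182.2]))]
top cage_guides [(0.84, array([239.3, 182.4])), (0.34, array([382.8, 233.3]))]
top access_point_center [(0.63, array([318.5, 195.2])), (0.22, array([402.2, 210.5]))]
scene module_blue_center [(0.97, array([256.3, 185. ])), (0.89, array([299.5, 136.3])), (0.45, array([455.6, 196.4]))]
scene module_blue_face [(0.75, array([271.4, 139. ])), (0.65, array([267.9, 160. ]))]
scene module_yellow_face [(0.88, array([153.1, 263.4])), (0.82, array([236.8, 156.1])), (0.19, array([419.4, 266.3]))]
scene slot_blue []
scene slot_yellow []
scene cage [(0.59, array([396.3, 278.9]))]
scene cage_guides [(0.9, array([402.3, 265. ]))]
scene access_point_center [(0.71, array([314.1, 217.3]))]
```

View pics/s_stand.png

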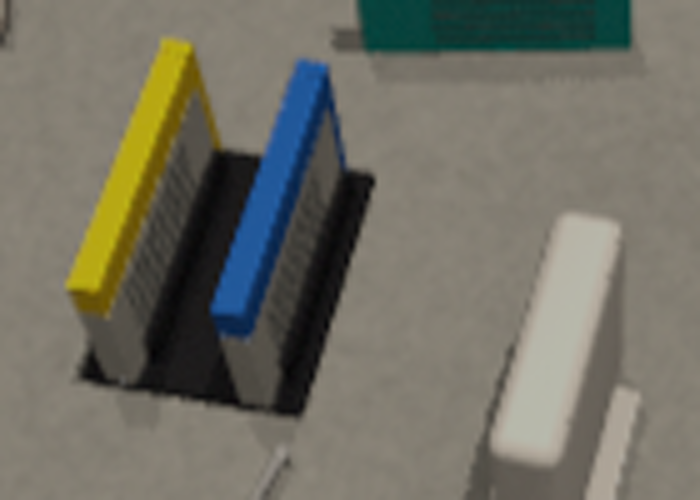

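View pics/s_cage.png

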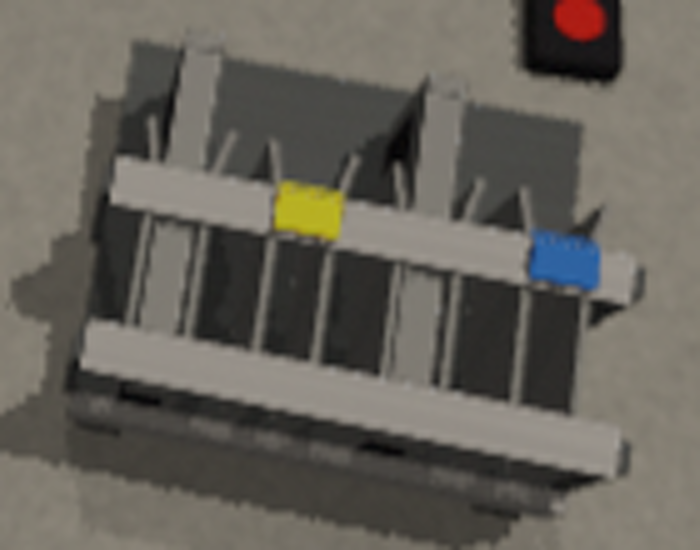

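View pics/t_cage.png

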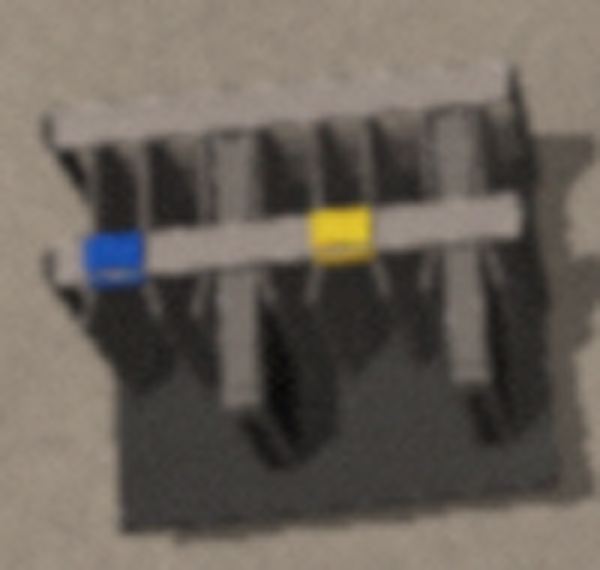

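View pics/t_stand.png

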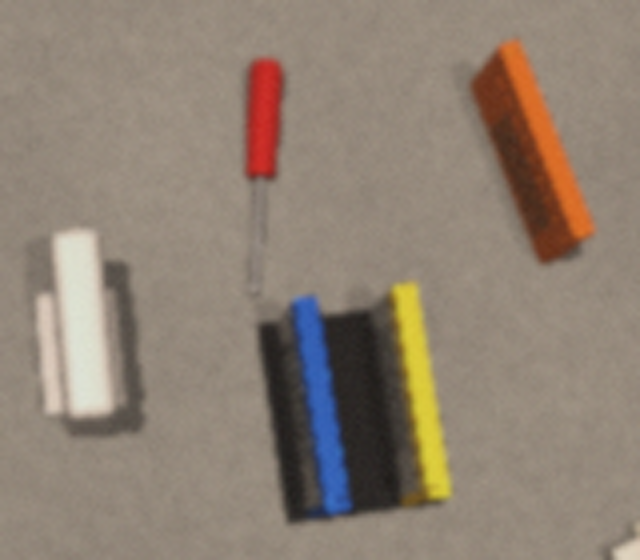

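```bash
python3 - <<'E'
from h import *
T=arm.camera_params('top');S=arm.camera_params('scene')
t=lambda x,y:(x/4+300-.4,y/4+110-.4); s=lambda x,y:(x/5+200-.4,y/5+140-.4)
for n,a,b in [('b f+y',(328,514),(327,66)),('b f-y',(352,510),(299,62)),('b p+y',(293,298),(250,320)),('b p-y',(316,297),(213,310)),
 ('y f+y',(428,500),(190,42)),('y f-y',(451,496),(164,40)),('y p+y',(392,285),(103,296)),('y p-y',(416,284),(68,288)),
 ('ap',(56,232),(565,460)),('ap2',(110,412),(565,213))]:
    X,e=tri([(T,t(*a)),(S,s(*b))]);print(n,X.round(4),np.round(e,1))
t=lambda x,y:(x/6+185-.4,y/6+130-.4); s=lambda x,y:(x/5+340-.4,y/5+210-.4)
for n,a,b in [('btag front+y',(88,272),(599,240)),('btag front-y',(143,270),(532,230)),('ytag f+y',(313,246),(343,190)),('ytag f-y',(371,243),(278,180)),
 ('floor +y near',(122,530),(582,122)),('floor -y near',(556,483),(133,40)),
 ('backbar +y back',(60,108),None),('spareA top f +y',(223,408),(463,90)),('spareA f -y',(258,404),(427,86))]:
    if b:
        X,e=tri([(T,t(*a)),(S,s(*b))]);print(n,X.round(4),np.round(e,1))
E
```

```text
b f+y [ 0.4563 -0.2224  0.0923] [0. 0.]
b f-y [ 0.4589 -0.2378  0.0923] [0.4 0.5]
b p+y [ 0.605  -0.1977  0.0929] [0.6 0.7]
b p-y [ 0.6061 -0.2145  0.0942] [0.2 0.2]
y f+y [ 0.4672 -0.2912  0.0956] [0.4 0.4]
y f-y [ 0.4698 -0.3061  0.0943] [0.1 0.1]
y p+y [ 0.6157 -0.2674  0.0927] [0.3 0.4]
y p-y [ 0.6169 -0.2846  0.0924] [0.2 0.2]
ap [ 0.6406 -0.031   0.127 ] [1.1 1.4]
ap2 [ 0.5198 -0.0719  0.1237] [0.1 0.1]
btag front+y [0.6099 0.2662 0.1533] [0.2 0.3]
btag front-y [0.6122 0.2424 0.1492] [0.1 0.2]
ytag f+y [0.6231 0.1678 0.1549] [0. 0.]
ytag f-y [0.6257 0.1429 0.1515] [0.1 0.1]
floor +y near [0.5065 0.2688 0.062 ] [0.4 0.5]
floor -y near [0.5325 0.066  0.0608] [0.2 0.2]
spareA top f +y [0.5532 0.2065 0.1383] [0.2 0.2]
spareA f -y [0.5555 0.1919 0.1367] [0.1 0.1]
```

```bash
cat >> h.py <<'E'
def Rt(yaw,pitch=0): return R.from_euler('z',yaw)*R.from_euler('y',pitch)*R.from_euler('x',np.pi)
def go(pos,yaw,pitch=0,s=None):
    s=s or arm.read_state(); r0=R.from_quat(s['tcp_rot'])
    d=r0.inv().apply(np.array(pos)-s['tcp_pos'])/.04; w=np.degrees((r0.inv()*Rt(yaw,pitch)).as_rotvec())/8
    print('row',np.round(np.r_[d,w],3).tolist(),'rows needed',max(np.linalg.norm(d)*.04/.0625,np.linalg.norm(w)*8/10.7).round(1))
def st():
    s=arm.read_state(); r=R.from_quat(s['tcp_rot']); x=r.apply([1,0,0])
    print('t',round(s['time'],2),'tcp',s['tcp_pos'].round(4),'yaw',np.arctan2(x[1],x[0]).round(4),'pitch',np.arcsin(-x[2]).round(4),'roll',r.apply([0,1,0])[2].round(4),'F',s['ft_force'].round(1),'gap',round(s['finger_gap'],4)); return s
E
python3 - <<'E'
from h import *
s=st();print(R.from_quat(arm.camera_params('wrist')['orientation']).as_matrix().round(2))
go([0.40,-0.25,0.33],0.16)
E
```

```text
t 0.95 tcp [ 0.1364 -0.507   0.2503] yaw 0.2629 pitch 0.0 roll -0.0 F [ 0.7 -0.3 -0.4] gap 0.0859
[[ 0.26 -0.93 -0.25]
 [-0.97 -0.25 -0.07]
 [-0.    0.26 -0.97]]
row [8.033, -4.491, -1.993, -0.0, 0.0, 0.737] rows needed 6.0
```

```bash
python3 -m inch '[[[0,0,-1.99,0,0,0.7,0.6],[8,-4.5,-2,0,0,0.74,0.6],[8,-4.5,-2,0,0,0.74,0.6],[8,-4.5,-2,0,0,0.74,0.6],[8,-4.5,-2,0,0,0.74,0.6],[8,-4.5,-2,0,0,0.74,0.6],[8.03,-4.5,-2,0,0,0.74,0.6],[8.03,-4.5,-2,0,0,0.74,0.6],[8.03,-4.5,-2,0,0,0.74,0.6]]]'
python3 - <<'E'
from h import *
import json
s=st();p=arm.camera_params('wrist');im=arm.read_camera('wrist');cv2.imwrite('pics/w1.png',im)
json.dump({k:np.array(v).tolist() for k,v in p.items()},open('w1.json','w'))
E
```

```text
time: 2.08
tcp_pos: [0.3996, -0.2497, 0.3302]
tcp_rot: [0.997, 0.08, -0.0, 0.0]
ft_force: [-0.9, -1.0, -0.6]
finger_gap: 0.0511
t 2.08 tcp [ 0.3996 -0.2497  0.3302] yaw 0.1602 pitch 0.0007 roll 0.0002 F [-0.9 -1.  -0.6] gap 0.0511
```

View pics/w1.png

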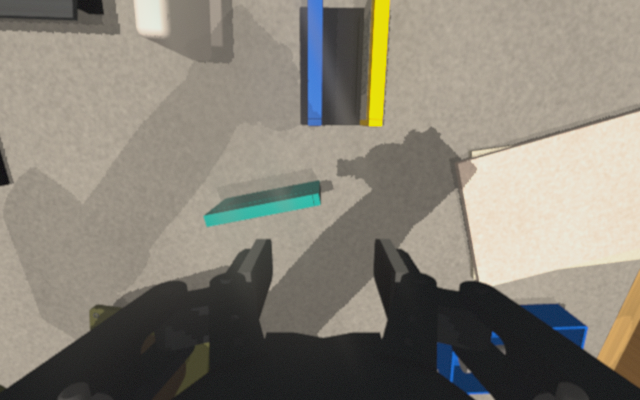

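```bash
python3 -m inch '[[[1.2,0,0,0,0,0,0.6],[2.4,0,0,0,0,0,0.6],[2.4,0,0,0,0,0,0.6],[2.4,0,0,0,0,0,0.6]]]'
python3 - <<'E'
from h import *
import json
s=st();p=arm.camera_params('wrist');im=arm.read_camera('wrist');cv2.imwrite('pics/w2.png',im)
json.dump({k:np.array(v).tolist() for k,v in p.items()},open('w2.json','w'))
crop(im,230,430,60,260,3,'pics/w2c.png')
crop(cv2.imread('pics/w1.png'),290,400,0,140,5,'pics/w1c.png')
E
```

```text
time: 2.62
tcp_pos: [0.4927, -0.236, 0.3299]
tcp_rot: [0.997, 0.078, -0.001, -0.0]
ft_force: [0.5, 0.5, 0.5]
finger_gap: 0.0513
t 2.62 tcp [ 0.4927 -0.236   0.3299] yaw 0.1567 pitch 0.0021 roll -0.0004 F [0.5 0.5 0.5] gap 0.0513
```

View pics/w2.png

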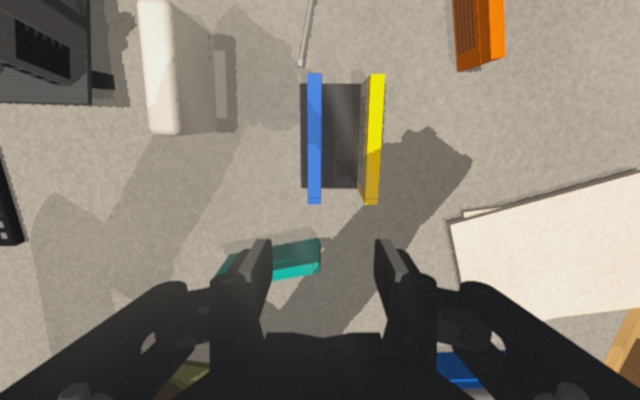

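View pics/w2c.png

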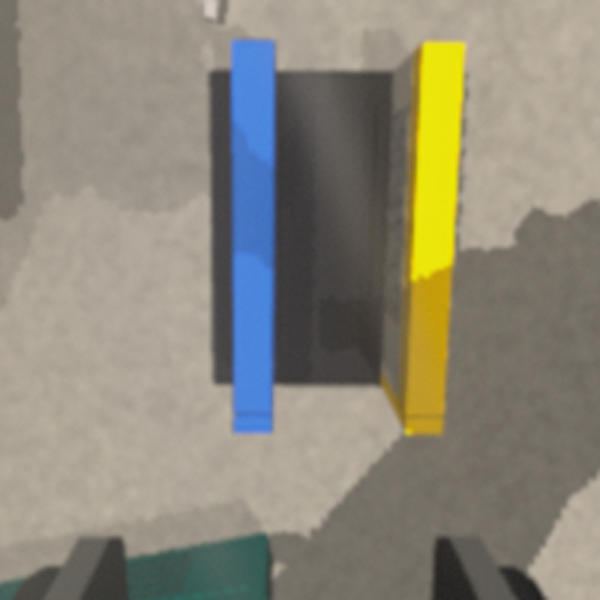

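View pics/w1c.png

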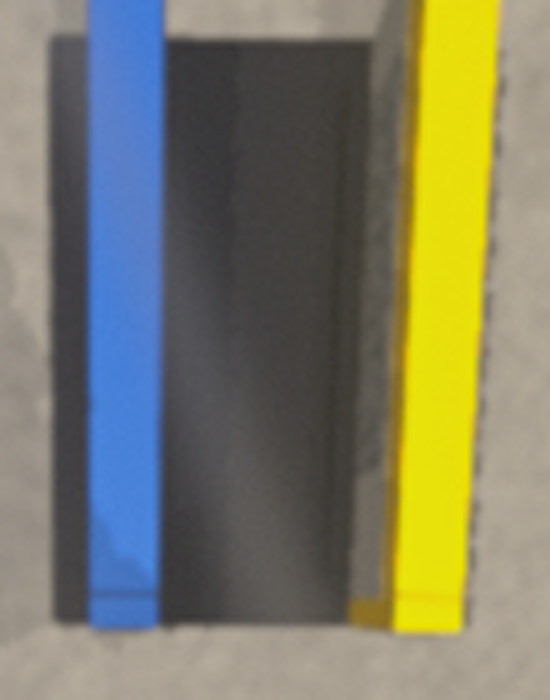

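```bash
python3 - <<'E'
from h import *
import json
W1=json.load(open('w1.json'));W2=json.load(open('w2.json'));T=arm.camera_params('top');S=arm.camera_params('scene')
t=lambda x,y:(x/4+300-.4,y/4+110-.4); s=lambda x,y:(x/5+200-.4,y/5+140-.4)
w1=lambda x,y:(x/5+290-.4,y/5-.4); w2=lambda x,y:(x/3+230-.3,y/3+60-.3)
print([tri([(W1,w1(*a)),(W2,w2(*b))]) for a,b in [((88,628),(233,433)),((160,628),(272,433)),((393,632),(404,434)),((463,632),(443,434))]])
pts={'bf+':[(328,514),(327,66),(88,628),(233,433)],'bf-':[(352,510),(299,62),(160,628),(272,433)],'bp+':[(293,298),(250,320),None,(232,40)],'bp-':[(316,297),(213,310),None,(275,40)],
'yf+':[(428,500),(190,42),(393,632),(404,434)],'yf-':[(451,496),(164,40),(463,632),(443,434)],'yp+':[(392,285),(103,296),None,(421,42)],'yp-':[(416,284),(68,288),None,(465,42)]}
P={}
for k,v in pts.items():
    obs=[(p,f(*x)) for p,f,x in zip((T,S,W1,W2),(t,s,w1,w2),v) if x]
    X,e=tri(obs);P[k]=X;print(k,X.round(4),np.round(e,1), onz(W2,w2(*v[3]),.098).round(4))
E
```

```text
[(array([ 0.45478938, -0.22262574,  0.09862938]), [0.05413929376791982, 0.050596417518197274]), (array([ 0.45739649, -0.23867038,  0.09886918]), [0.19142832287408104, 0.178931806477639]), (array([ 0.46511489, -0.29205239,  0.09773639]), [0.031040905062851874, 0.02901599788092663]), (array([ 0.46768096, -0.30787292,  0.09795291]), [0.018634502576622917, 0.017412293859051395])]
bf+ [ 0.4551 -0.2225  0.0924] [0.5 0.5 0.4 1.6] [ 0.4546 -0.2227  0.098 ]
bf- [ 0.4575 -0.2384  0.0918] [0.7 0.6 0.4 1.6] [ 0.4571 -0.2385  0.098 ]
bp+ [ 0.6043 -0.199   0.0905] [0.6 0.9 1.4] [ 0.6027 -0.2009  0.098 ]
bp- [ 0.6059 -0.2154  0.093 ] [0.2 0.4 0.9] [ 0.6051 -0.2165  0.098 ]
yf+ [ 0.4658 -0.2921  0.0947] [0.7 0.5 0.7 1.2] [ 0.4652 -0.292   0.098 ]
yf- [ 0.4682 -0.3078  0.0932] [0.8 0.5 1.  1.6] [ 0.4677 -0.3078  0.098 ]
yp+ [ 0.6149 -0.2689  0.0906] [0.6 0.6 1.6] [ 0.6128 -0.2695  0.098 ]
yp- [ 0.6167 -0.2855  0.0915] [0.3 0.4 1. ] [ 0.6154 -0.2854  0.098 ]
```

```bash
python3 - <<'E'
from h import *
st();go([0.50,0.16,0.36],0.13)
go([0.40,0.14,0.36],0.13)
E
```

```text
t 2.67 tcp [ 0.4925 -0.2359  0.3301] yaw 0.1566 pitch 0.0017 roll -0.0002 F [-0.8 -0.3  0.5] gap 0.0513
row [1.728, -9.748, -0.748, -0.001, 0.012, 0.19] rows needed 6.4
row [-0.82, -9.644, -0.743, -0.001, 0.012, 0.19] rows needed 6.2
```

```bash
python3 -m inch '[[[-0.8,-9.65,-0.75,0,0,0.19,0.6],[-0.8,-9.65,-0.75,0,0,0.19,0.6],[-0.8,-9.65,-0.75,0,0,0.19,0.6],[-0.8,-9.65,-0.75,0,0,0.19,0.6],[-0.8,-9.65,-0.75,0,0,0.19,0.6],[-0.8,-9.65,-0.75,0,0,0.19,0.6],[-0.8,-9.65,-0.75,0,0,0.19,0.6],[-0.8,-9.65,-0.75,0,0,0.19,0.6],[-0.8,-9.65,-0.75,0,0,0.19,0.6]]]'
python3 - <<'E'
from h import *
import json
s=st();p=arm.camera_params('wrist');im=arm.read_camera('wrist');cv2.imwrite('pics/w3.png',im)
json.dump({k:np.array(v).tolist() for k,v in p.items()},open('w3.json','w'))
E
python3 -m inch '[[[1.2,0,0,0,0,0,0.6],[2.4,0,0,0,0,0,0.6],[2.4,0,0,0,0,0,0.6],[2.4,0,0,0,0,0,0.6]]]'
python3 - <<'E'
from h import *
import json
s=st();p=arm.camera_params('wrist');im=arm.read_camera('wrist');cv2.imwrite('pics/w4.png',im)
json.dump({k:np.array(v).tolist() for k,v in p.items()},open('w4.json','w'))
E
```

```text
time: 3.8
tcp_pos: [0.4105, 0.0897, 0.36]
tcp_rot: [0.995, 0.093, -0.004, -0.021]
ft_force: [0.2, -0.2, -0.6]
finger_gap: 0.0513
t 3.8 tcp [0.4105 0.0897 0.36  ] yaw 0.1861 pitch 0.0033 roll -0.0417 F [ 0.2 -0.2 -0.6] gap 0.0513
time: 4.35
tcp_pos: [0.5045, 0.1068, 0.359]
tcp_rot: [0.996, 0.092, -0.005, -0.021]
ft_force: [-0.2, 0.9, -0.3]
finger_gap: 0.051
t 4.35 tcp [0.5045 0.1068 0.359 ] yaw 0.1851 pitch 0.0056 roll -0.0418 F [-0.2  0.9 -0.3] gap 0.051
```

View pics/w3.png

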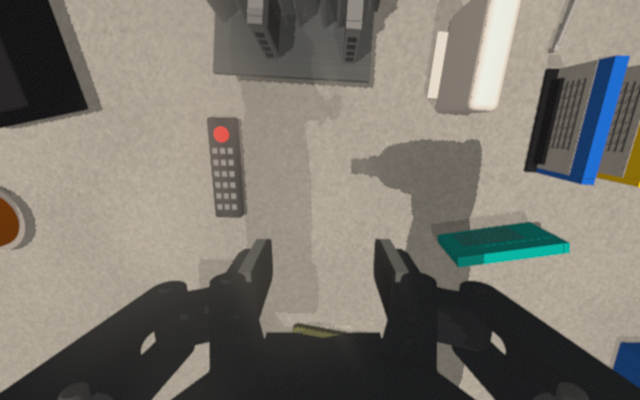

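View pics/w4.png

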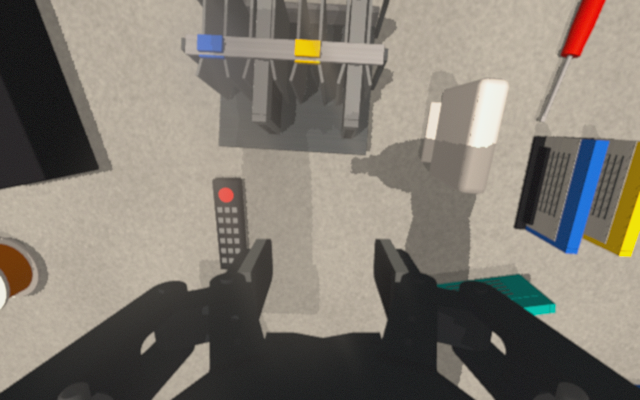

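```bash
python3 - <<'E'
from h import *
go([0.56,0.19,0.36],0.13)
E
```

```text
row [1.756, -1.783, 0.052, -0.298, 0.043, 0.396] rows needed 1.6
```

```bash
python3 -m inch '[[[0.9,-0.9,0.05,-0.3,0.04,0.4,0.6],[1.75,-1.8,0.05,-0.3,0.04,0.4,0.6],[1.75,-1.8,0.05,-0.3,0.04,0.4,0.6],[1.75,-1.8,0.05,-0.3,0.04,0.4,0.6]]]'
python3 - <<'E'
from h import *
import json
s=st();p=arm.camera_params('wrist');im=arm.read_camera('wrist');cv2.imwrite('pics/w5.png',im)
json.dump({k:np.array(v).tolist() for k,v in p.items()},open('w5.json','w'))
crop(im,190,450,0,240,3,'pics/w5c.png')
crop(cv2.imread('pics/w4.png'),170,400,0,160,3,'pics/w4c.png')
E
```

```text
time: 4.9
tcp_pos: [0.5703, 0.1389, 0.3602]
tcp_rot: [0.994, 0.108, -0.004, -0.022]
ft_force: [0.8, 0.4, 0.8]
finger_gap: 0.0513
t 4.9 tcp [0.5703 0.1389 0.3602] yaw 0.2169 pitch 0.003 roll -0.0444 F [0.8 0.4 0.8] gap 0.0513
```

View pics/w5c.png

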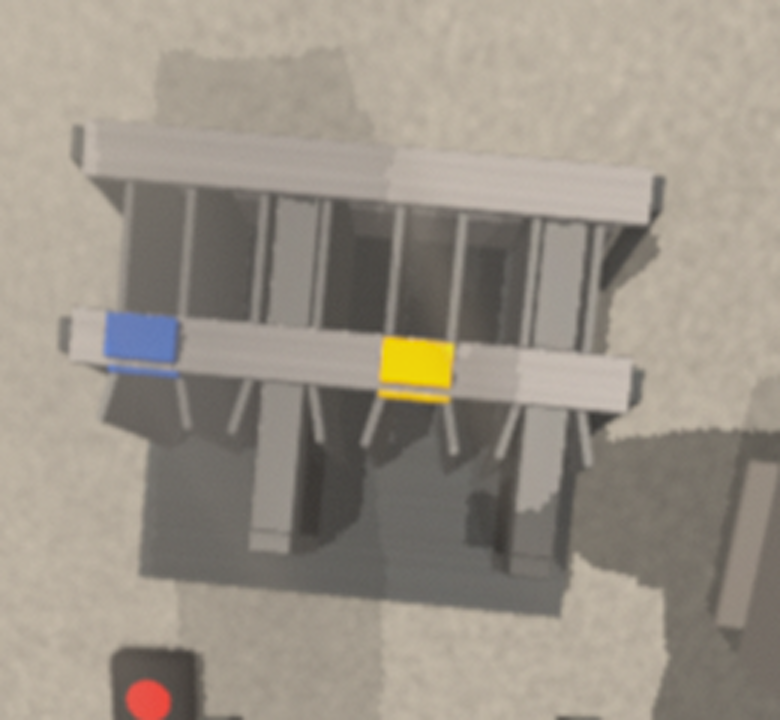

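View pics/w4c.png

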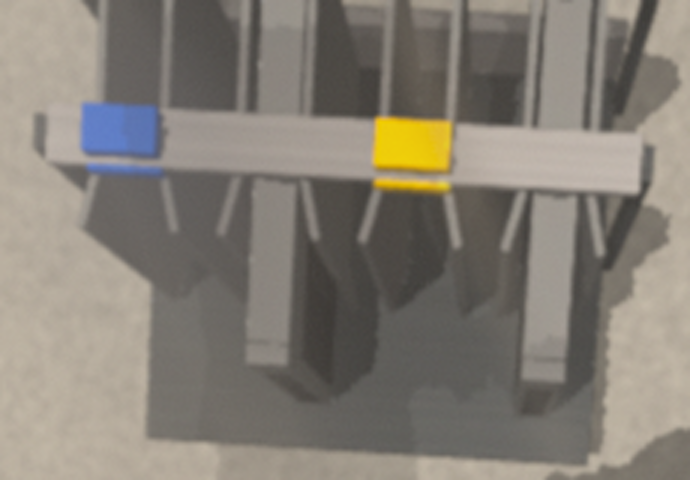

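```bash
python3 - <<'E'
from h import *
s=st();print(s['joints'].round(3),s['qvel'].round(3))
go([0.56,0.19,0.36],0.13)
E
```

```text
t 4.95 tcp [0.57   0.1386 0.3604] yaw 0.2166 pitch 0.0029 roll -0.0442 F [ 0.8  0.4 -0.7] gap 0.0515
[0.216 0.357 0.286 1.502 0.044 3.141] [-0.005 -0.009 -0.009 -0.001 -0.004  0.001]
row [0.032, -1.307, 0.068, -0.316, 0.035, 0.619] rows needed 0.8
```

```bash
cat > fit.py <<'E'
from h import *
import json
W3,W4,W5=[json.load(open(f'w{i}.json')) for i in (3,4,5)];T=arm.camera_params('top');S=arm.camera_params('scene')
w5=lambda x,y:(x/3+190-.33,y/3-.33); w4=lambda x,y:(x/3+170-.33,y/3-.33)
t=lambda x,y:(x/6+185-.4,y/6+130-.4); sc=lambda x,y:(x/5+340-.4,y/5+210-.4)
m={ 'A+':(-75,33,90),'A-':(-75,17,90),'B+':(-75,-67,90),'B-':(-75,-83,90),'bar+':(-12,105,101),'bar-':(-12,-105,101),
'gy+':(-32,-8.5,96),'gy-':(-32,-41.5,96),'gb+':(-32,91.5,96),'gb-':(-32,58.5,96),'fl+':(-95,None,0),'fl-':(-95,None,0),
'tb+':(-12,88,None),'tb-':(-12,62,None),'ty+':(-12,-12,None),'ty-':(-12,-38,None)}
o={'A+':[(249,551),(245,364)],'A-':[(290,552),(287,364)],'B+':[(511,574),(521,382)],'B-':[(550,576),(566,382)],'bar+':[(72,361),(47,162)],'bar-':[(629,411),(641,193)],
'gy+':[(364,445),(362,242)],'gy-':[(454,454),(458,247)],'gb+':[None,(84,226)],'gb-':[(187,428),(174,232)],'fl+':[(140,575),(147,437)],'fl-':[(560,614),(592,464)]}
if __name__=='__main__':
    for k,(a,b) in o.items():
        if a and b: X,e=tri([(W5,w5(*a)),(W4,w4(*b))]);print(k,X.round(4),np.round(e,1))
    def res(p,full=False,use=None):
        Rm=R.from_euler('z',p[3])*R.from_euler('y',.2);out=[]
        for k,(a,b) in o.items():
            s,y,n=m[k]
            if y is None: y=p[4]*(1 if k=='fl+' else -1)
            X=p[:3]+Rm.apply(np.array([s,y,n])/1000*1. if True else 0)
            for P,f,x in((W5,w5,a),(W4,w4,b)):
                if x: out.append((k,proj(P,X)[0]-f(*x)))
        if full: return out
        return np.concatenate([x for _,x in out])
    r=least_squares(res,[.62,.17,.05,.13,103],loss='soft_l1');print(r.x.round(4),r.cost)
    for k,e in res(r.x,True): print(k,e.round(1))
    G=r.x[:3];Rm=R.from_euler('z',r.x[3])*R.from_euler('y',.2)
    for n,y in(('blue',.075),('yellow',-.025)): print(n,(G+Rm.apply([0,y,.045])).round(4))
    np.save('cage.npy',r.x)
E
python3 fit.py
```

```text
A+ [0.55   0.2032 0.1496] [0.1 0.1]
A- [0.5529 0.188  0.1492] [0.3 0.3]
B+ [0.5623 0.1036 0.1441] [0.5 0.5]
B- [0.565  0.0881 0.143 ] [0.1 0.1]
bar+ [0.6046 0.2804 0.1462] [0.4 0.4]
bar- [0.6316 0.0763 0.1437] [0. 0.]
gy+ [0.5985 0.1685 0.146 ] [0.1 0.1]
gy- [0.6027 0.1351 0.1471] [0.2 0.2]
gb- [0.5899 0.2348 0.145 ] [0.1 0.1]
fl+ [0.5037 0.2686 0.0604] [0.2 0.2]
fl- [0.5293 0.0617 0.051 ] [0.6 0.6]
[6.096000e-01 1.783000e-01 4.300000e-02 1.304000e-01 1.032095e+02] 7.8054704086176905
A+ [ 0.1 -0.9]
A+ [ 0.4 -0.3]
A- [0.1 0.1]
A- [0.9 0.5]
B+ [-1.  -0.4]
B+ [-0.2 -1.1]
B- [-0.1  0.3]
B- [-0.5 -0.2]
bar+ [-2.5 -0.2]
bar+ [-1.7  0.1]
bar- [1.  0.3]
bar- [1.1 0.1]
gy+ [ 0.5 -0.2]
gy+ [0.5 0.3]
gy- [-0.3 -0.5]
gy- [-0.4  0.3]
gb+ [0.2 0.7]
gb- [0.4 0. ]
gb- [0.7 0.3]
fl+ [-0.4  0.2]
fl+ [-0.1 -0.1]
fl- [0.3 0.6]
fl- [-1.2 -0.3]
blue [0.6087 0.2538 0.0871]
yellow [0.6217 0.1547 0.0871]
```

```bash
sed -i "s/if y is None:/if k[:3]=='bar': y=p[5]*(1 if k=='bar+' else -1)\n            if y is None:/; s/,103\],loss/,103,103],loss/" fit.py; python3 fit.py | tail -28 | grep -v bar+
```

```text
fl- [0.5293 0.0617 0.051 ] [0.6 0.6]
[6.097000e-01 1.780000e-01 4.460000e-02 1.296000e-01 1.028352e+02
 1.028484e+02] 4.030466370139287
A+ [ 0.  -0.6]
A+ [ 0.3 -0.4]
A- [0.2 0.4]
A- [0.9 0.5]
B+ [-0.7 -0. ]
B+ [ 0.1 -1. ]
B- [0.3 0.6]
B- [-0.1 -0.2]
bar- [-0.4  0.3]
bar- [-0.5 -0.2]
gy+ [ 0.6 -0.1]
gy+ [0.6 0.1]
gy- [ 0.  -0.4]
gy- [-0.2  0.1]
gb+ [-0.2  0.3]
gb- [0.3 0.1]
gb- [0.5 0. ]
fl+ [-0.3  0.4]
fl+ [-0.1 -0.1]
fl- [0.4 0.9]
fl- [-1.1 -0.2]
blue [0.6089 0.2535 0.0887]
yellow [0.6218 0.1543 0.0887]
```

```bash
python3 - <<'E'
from h import *
st();go([0.45,-0.05,0.36],0.217+1.6)
E
```

```text
t 4.95 tcp [0.57   0.1386 0.3604] yaw 0.2166 pitch 0.0029 roll -0.0442 F [ 0.8  0.4 -0.7] gap 0.0515
row [-3.943, 3.957, -0.153, -0.263, -0.237, -11.461] rows needed 8.6
```

```bash
python3 -m inch '[[[-0.4,0.4,0,0,0,-1.3,0.6],[-0.8,0.8,0,0,0,-2.6,0.6],[-1.2,1.2,0,0,0,-3.9,0.6],[-1.6,1.6,-0.1,-0.1,-0.1,-5.2,0.6],[-2,2,-0.1,-0.15,-0.1,-6.5,0.6],[-2.4,2.4,-0.1,-0.2,-0.2,-7.8,0.6],[-2.8,2.8,-0.1,-0.2,-0.2,-9.1,0.6],[-3.2,3.2,-0.1,-0.2,-0.2,-10.4,0.6],[-3.6,3.6,-0.1,-0.26,-0.24,-11.5,0.6],[-3.94,3.95,-0.15,-0.26,-0.24,-11.5,0.6]]]'
python3 - <<'E'
from h import *
s=st();print(s['joints'].round(2));go([0.4786,-0.2272,0.25],0.149+np.pi)
E
```

```text
time: 6.2
tcp_pos: [0.4479, -0.0504, 0.3603]
tcp_rot: [0.613, 0.79, -0.0, 0.0]
ft_force: [0.1, 0.1, -0.5]
finger_gap: 0.0514
t 6.2 tcp [ 0.4479 -0.0504  0.3603] yaw 1.8229 pitch 0.0004 roll -0.0004 F [ 0.1  0.1 -0.5] gap 0.0514
[-0.11  0.11 -0.05  1.42 -0.    1.21]
row [-4.472, -0.358, 2.76, -0.004, 0.0, -10.511] rows needed 7.9
```

```bash
python3 -m inch '[[[-0.5,0,0.3,0,0,-1.3,0.6],[-1,0,0.6,0,0,-2.6,0.6],[-1.5,-0.1,0.9,0,0,-3.9,0.6],[-2,-0.1,1.2,0,0,-5.2,0.6],[-2.5,-0.2,1.5,0,0,-6.5,0.6],[-3,-0.2,1.8,0,0,-7.8,0.6],[-3.5,-0.3,2.1,0,0,-9.1,0.6],[-4,-0.3,2.4,0,0,-10.4,0.6],[-4.47,-0.36,2.76,0,0,-10.51,0.6],[-4.47,-0.36,2.76,0,0,-10.51,0.6]]]'
python3 - <<'E'
from h import *
s=st();im=arm.read_camera('wrist');cv2.imwrite('pics/w6.png',im);go([0.4786,-0.2272,0.078],0.149+np.pi);go([0.4786,-0.2272,0.15],0.149+np.pi)
E
```

```text
time: 7.45
tcp_pos: [0.4768, -0.2273, 0.2494]
tcp_rot: [-0.073, 0.997, 0.0, -0.001]
ft_force: [0.1, -0.3, -0.3]
finger_gap: 0.0511
t 7.45 tcp [ 0.4768 -0.2273  0.2494] yaw -2.9951 pitch -0.0023 roll 0.0007 F [ 0.1 -0.3 -0.3] gap 0.0511
row [-0.04, -0.016, 4.303, 0.004, -0.009, -0.013] rows needed 2.8
row [-0.038, -0.015, 2.503, 0.004, -0.009, -0.013] rows needed 1.6
```

View pics/w6.png

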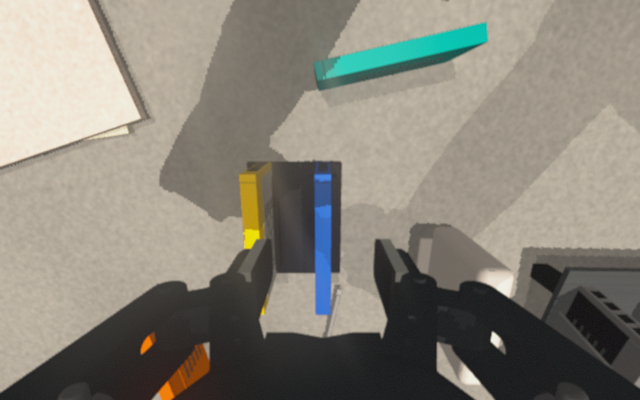

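```bash
python3 -m inch '[[[-0.04,-0.02,1.4,0,0,0,0.6],[-0.04,-0.02,2.8,0,0,0,0.6],[-0.04,-0.02,3.8,0,0,0,0.6],[-0.04,-0.02,4.3,0,0,0,0.6],[-0.04,-0.02,4.3,0,0,0,0.6],[-0.04,-0.02,4.3,0,0,0,0.0],[-0.04,-0.02,4.3,0,0,0,0.0],[-0.04,-0.02,4.3,0,0,0,0.0],[-0.04,-0.02,4.3,0,0,0,0.0],[-0.04,-0.02,4.3,0,0,0,0.0]]]' 100
python3 - <<'E'
from h import *
s=st();im=arm.read_camera('wrist');cv2.imwrite('pics/w7.png',im)
E
```

```text
time: 8.75
tcp_pos: [0.4798, -0.2276, 0.08]
tcp_rot: [-0.074, 0.997, -0.0, 0.001]
ft_force: [-0.6, 1.3, 6.2]
finger_gap: 0.0147
t 8.75 tcp [ 0.4798 -0.2276  0.08  ] yaw -2.9942 pitch 0.0016 roll -0.0006 F [-0.6  1.3  6.2] gap 0.0147
```

View pics/w7.png

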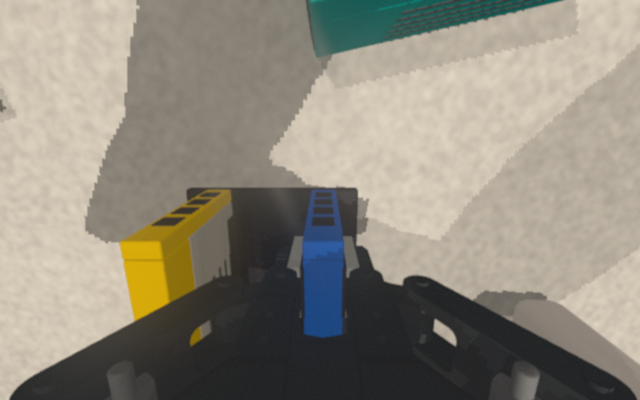

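```bash
python3 -m inch '[[[0,0,-0.4,0,0,0,0.0],[0,0,-1.2,0,0,0,0.0],[0,0,-2.4,0,0,0,0.0],[0,0,-3.6,0,0,0,0.0],[0,0,-4.8,0,0,0,0.0],[0,0,-6,0,0,0,0.0],[0,0,-6,0,0,0,0.0],[0,0,-6,0,0,0,0.0]]]'
python3 - <<'E'
from h import *
s=st();im=arm.read_camera('wrist');cv2.imwrite('pics/w8.png',im);im=arm.read_camera('scene');cv2.imwrite('pics/s8.png',im);print(s['joints'].round(2))
c=np.load('cage.npy');G=c[:3];ps=c[3]
def P(s,y,n): return G+(R.from_euler('z',ps)*R.from_euler('y',.2)).apply([s,y,n])
np.set_printoptions(suppress=True)
print(ps,'pre',P(-.18,.075,.12),P(-.15,.075,.075))
go([0.42,0.05,0.33],ps+np.pi)
E
```

```text
time: 9.8
tcp_pos: [0.4789, -0.2273, 0.3193]
tcp_rot: [-0.074, 0.997, -0.0, 0.0]
ft_force: [-1.3, 0.3, -3.3]
finger_gap: 0.015
t 9.8 tcp [ 0.4789 -0.2273  0.3193] yaw -2.9943 pitch 0.0008 roll -0.0002 F [-1.3  0.3 -3.3] gap 0.015
[-0.44  0.25  0.03  1.35  0.   -0.59]
0.12964719869282537 pre [0.44871397 0.23261921 0.19795381] [0.46900412 0.23526461 0.14789073]
row [0.426, 7.065, -0.286, 0.01, -0.01, 0.127] rows needed 4.5
```

View pics/s8.png

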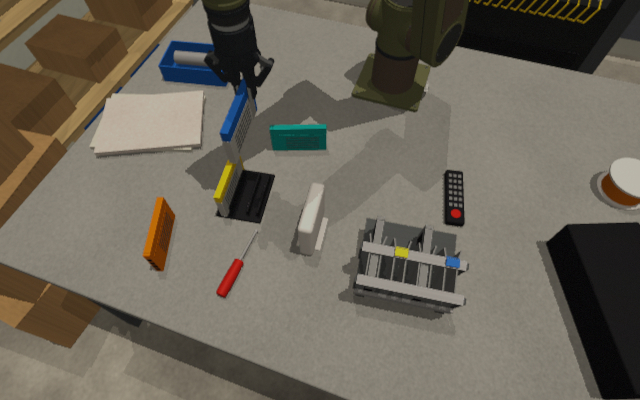

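View pics/w8.png

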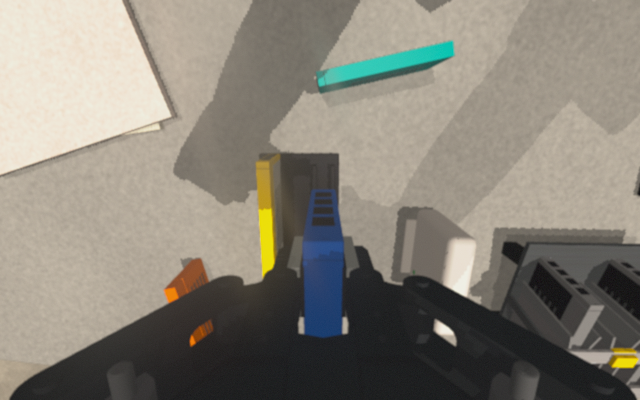

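```bash
cat >> h.py <<'E'
c_=np.load('cage.npy');G_=c_[:3];PS=c_[3]
def P(s,y,n): return G_+(R.from_euler('z',PS)*R.from_euler('y',.2)).apply([s,y,n])
def inS(X): return (R.from_euler('z',PS)*R.from_euler('y',.2)).inv().apply(np.array(X)-G_)
E
python3 -m inch '[[[0.1,1.2,-0.28,0,0,0,0],[0.3,2.6,-0.28,0,0,0.1,0],[0.4,4,-0.28,0,0,0.12,0],[0.43,5.2,-0.28,0,0,0.12,0],[0.43,6.2,-0.28,0,0,0.12,0],[0.43,7.06,-0.28,0,0,0.13,0],[0.43,7.06,-0.28,0,0,0.13,0]]]'
python3 - <<'E'
from h import *
s=st();go(P(-.18,.075,.15),PS+np.pi,-.2);go(P(-.18,.075,.075),PS+np.pi,-.2)
E
```

```text
time: 10.78
tcp_pos: [0.4185, 0.0514, 0.3283]
tcp_rot: [-0.067, 0.998, 0.001, -0.002]
ft_force: [0.7, -0.9, -2.6]
finger_gap: 0.0151
t 10.78 tcp [0.4185 0.0514 0.3283] yaw -3.0085 pitch -0.0047 roll 0.0018 F [ 0.7 -0.9 -2.6] gap 0.0151
row [-1.51, 4.386, 2.524, 0.01, 1.399, 0.026] rows needed 3.4
row [-1.147, 4.384, 4.364, 0.01, 1.399, 0.026] rows needed 4.0
```

```bash
python3 -m inch '[[[-0.3,1.2,0,0,0.3,0,0],[-0.8,2.6,0,0,0.8,0,0],[-1.2,3.8,0,0,1.2,0,0],[-1.5,4.38,0,0,1.4,0.03,0],[-1.5,4.38,0.8,0,1.4,0.03,0],[-1.5,4.38,1.6,0,1.4,0.03,0],[-1.5,4.38,2.5,0,1.4,0.03,0],[-1.5,4.38,2.5,0,1.4,0.03,0]]]'
python3 - <<'E'
from h import *
s=st();im=arm.read_camera('wrist');cv2.imwrite('pics/w9.png',im);im=arm.read_camera('scene');crop(im,340,500,120,320,3,'pics/s9.png')
print(inS(s['tcp_pos']).round(4));go(P(-.18,.075,.075),PS+np.pi,-.2)
E
```

```text
time: 11.78
tcp_pos: [0.4524, 0.2312, 0.2251]
tcp_rot: [-0.064, 0.993, -0.007, -0.103]
ft_force: [-0.6, 0.1, -1.9]
finger_gap: 0.0148
t 11.78 tcp [0.4524 0.2312 0.2251] yaw -3.014 pitch -0.2078 roll -0.0015 F [-0.6  0.1 -1.9] gap 0.0148
[-0.182   0.0731  0.1472]
row [-0.017, 0.02, 1.899, 0.008, -0.01, -0.01] rows needed 1.2
```

View pics/s9.png

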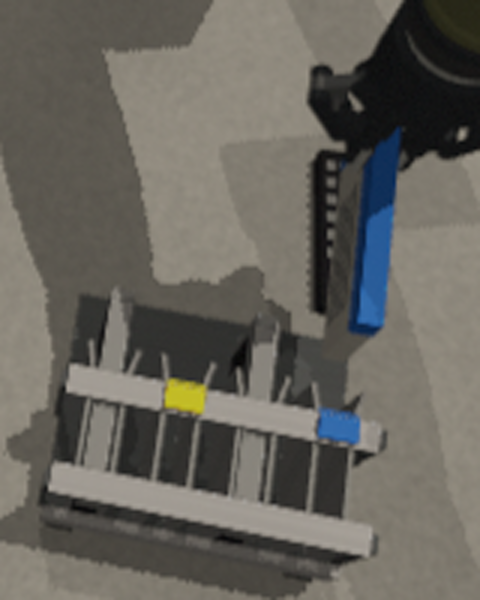

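View pics/w9.png

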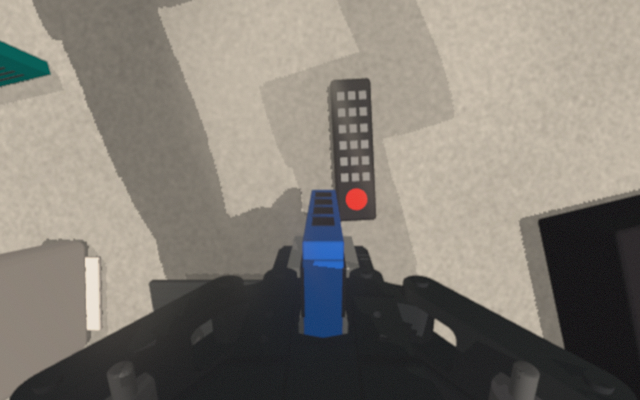

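```bash
python3 -m inch '[[[-0.02,0.03,0.7,0,0,0,0],[-0.02,0.05,1.4,0,0,0,0],[-0.02,0.05,1.9,0,0,0,0],[-0.02,0.05,1.9,0,0,0,0]]]'
python3 - <<'E'
from h import *
s=st();im=arm.read_camera('scene');crop(im,380,500,130,320,4,'pics/s10.png');im=arm.read_camera('top');crop(im,160,290,120,260,4,'pics/t10.png')
print(inS(s['tcp_pos']).round(4));go(P(-.13,.075,.0745),PS+np.pi,-.2)
E
```

```text
time: 12.38
tcp_pos: [0.4398, 0.2324, 0.1542]
tcp_rot: [-0.064, 0.993, -0.006, -0.1]
ft_force: [-0.4, 0.0, -1.6]
finger_gap: 0.0149
t 12.38 tcp [0.4398 0.2324 0.1542] yaw -3.0135 pitch -0.2017 roll 0.0007 F [-0.4  0.  -1.6] gap 0.0149
[-0.18    0.076   0.0754]
row [-1.222, -0.034, 0.059, 0.014, 0.01, -0.01] rows needed 0.8
```

View pics/s10.png

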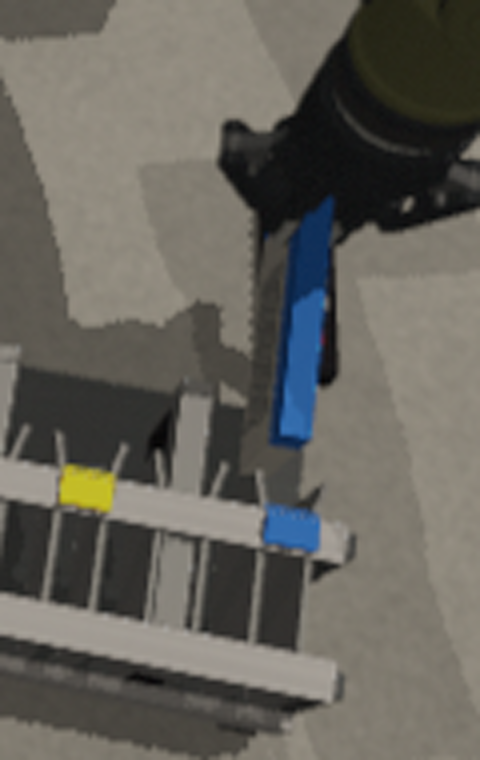

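View pics/t10.png

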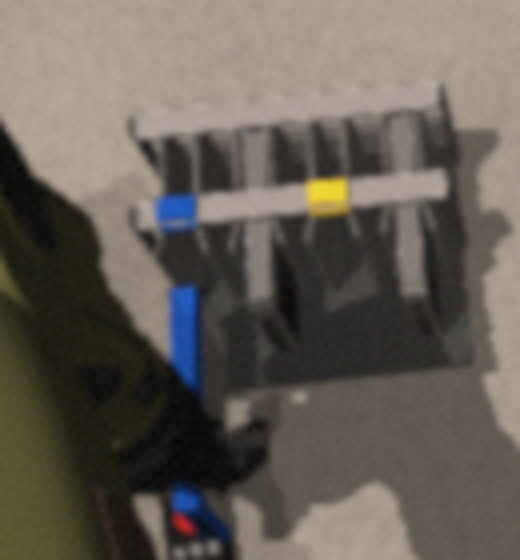

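```bash
python3 -m inch '[[[-0.4,-0.03,0.04,0,0,0,0],[-0.8,-0.03,0.04,0,0,0,0],[-1.2,-0.03,0.04,0,0,0,0],[-1.6,-0.03,0.04,0,0,0,0],[-1.6,-0.03,0.04,0,0,0,0]]]'
python3 - <<'E'
from h import *
s=st();im=arm.read_camera('scene');crop(im,380,500,180,320,5,'pics/s11.png');im=arm.read_camera('top')
print(inS(s['tcp_pos']).round(4));go(P(-.055,.075,.0745),PS+np.pi,-.2)
E
```

```text
time: 13.1
tcp_pos: [0.5048, 0.24, 0.1404]
tcp_rot: [-0.063, 0.993, -0.005, -0.099]
ft_force: [-0.5, -0.3, -2.4]
finger_gap: 0.015
t 13.1 tcp [0.5048 0.24   0.1404] yaw -3.0141 pitch -0.1983 roll 0.0018 F [-0.5 -0.3 -2.4] gap 0.015
[-0.1131  0.0751  0.0749]
row [-1.497, 0.002, 0.01, 0.014, 0.001, -0.012] rows needed 1.0
```

View pics/s11.png

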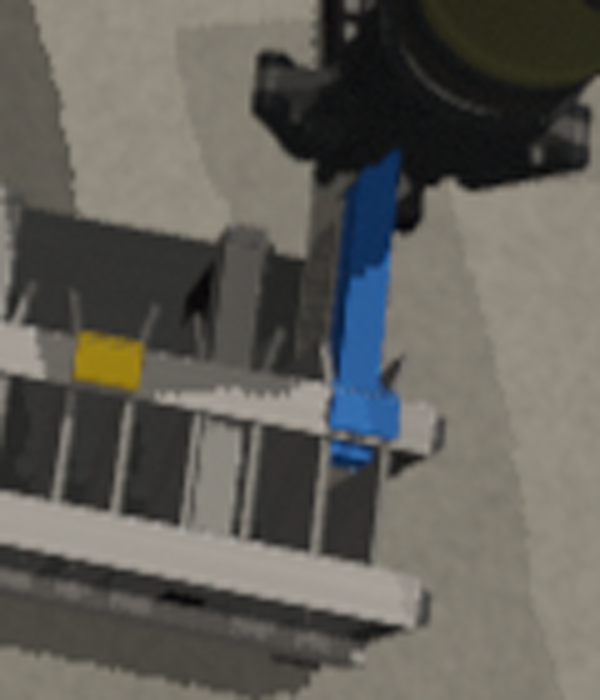

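```bash
python3 -m inch '[[[-0.35,0,0,0,0,0,0],[-0.7,0,0,0,0,0,0],[-1.05,0,0,0,0,0,0],[-1.3,0,0.02,0,0,0,0],[-1.3,0,0.02,0,0,0,0]]]'
python3 - <<'E'
from h import *
s=st();im=arm.read_camera('scene');crop(im,380,500,180,320,5,'pics/s12.png');im=arm.read_camera('wrist');cv2.imwrite('pics/w12.png',im)
print(inS(s['tcp_pos']).round(4));go(P(-.049,.075,.0745),PS+np.pi,-.2)
E
```

```text
time: 13.82
tcp_pos: [0.5542, 0.2462, 0.1291]
tcp_rot: [-0.063, 0.993, -0.006, -0.1]
ft_force: [-0.1, 0.0, -1.4]
finger_gap: 0.0149
t 13.82 tcp [0.5542 0.2462 0.1291] yaw -3.014 pitch -0.2002 roll 0.0014 F [-0.1  0.  -1.4] gap 0.0149
[-0.0621  0.0749  0.0736]
row [-0.354, 0.004, -0.017, 0.013, -0.006, -0.013] rows needed 0.2
```

View pics/s12.png

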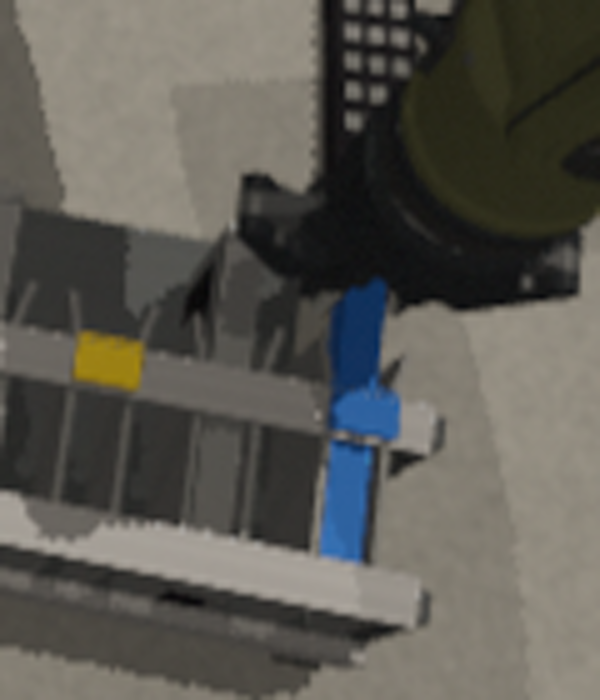

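View pics/w12.png

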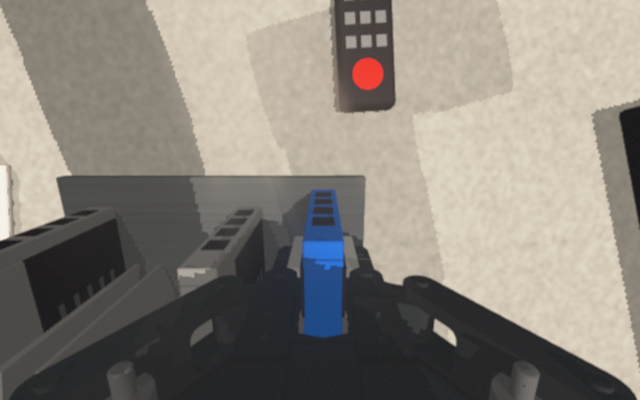

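```bash
python3 -m inch '[[[-0.1,0,0.02,0,0,0,0],[-0.2,0,0.03,0,0,0,0],[-0.2,0,0.03,0,0,0,0]]]'; python3 -m inch '[[[-0.07,0,0,0,0,0,0],[-0.1,0,0.0,0,0,0,0]]]'
python3 - <<'E'
from h import *
s=st()
print(inS(s['tcp_pos']).round(4));go(P(-.049,.075,.0735),PS+np.pi,-.2)
E
```

```text
time: 14.3
tcp_pos: [0.5613, 0.2472, 0.1269]
tcp_rot: [-0.063, 0.993, -0.006, -0.1]
ft_force: [0.4, 0.2, -0.8]
finger_gap: 0.015
time: 14.55
tcp_pos: [0.5649, 0.2477, 0.1262]
tcp_rot: [-0.064, 0.993, -0.006, -0.1]
ft_force: [-2.8, -0.4, 1.8]
finger_gap: 0.0149
t 14.55 tcp [0.5649 0.2477 0.1262] yaw -3.0137 pitch -0.2006 roll 0.0016 F [-2.8 -0.4  1.8] gap 0.0149
[-0.051  0.075  0.073]
row [-0.049, 0.001, -0.013, 0.015, -0.004, -0.012] rows needed 0.0
```

Contact is just beginning at the expected s. Press a little further and down.

```bash
python3 -m inch '[[[-0.04,0,0.02,0,0,0,0],[-0.06,0,0.04,0,0,0,0],[-0.06,0,0.04,0,0,0,0]]]'; python3 -m inch '[[[-0.06,0,0.03,0,0,0,0],[-0.06,0,0.03,0,0,0,0]]]'
python3 - <<'E'
from h import *
s=st()
print(inS(s['tcp_pos']).round(4))
E
```

```text
time: 14.92
tcp_pos: [0.5648, 0.2477, 0.1261]
tcp_rot: [-0.064, 0.993, -0.006, -0.102]
ft_force: [-8.4, -1.4, 10.0]
finger_gap: 0.0153
time: 15.18
tcp_pos: [0.5649, 0.2477, 0.1263]
tcp_rot: [-0.064, 0.993, -0.006, -0.103]
ft_force: [-7.5, -0.6, 9.5]
finger_gap: 0.015
t 15.18 tcp [0.5649 0.2477 0.1263] yaw -3.0134 pitch -0.2068 roll 0.002 F [-7.5 -0.6  9.5] gap 0.015
[-0.0509  0.075   0.073 ]
```

```bash
python3 -m inch '[[[0,0,0,0,0,0,0.32],[0,0,0,0,0,0,0.32],[0,0,0,0,0,0,0.32],[0,0,-0.3,0,0,0,0.32],[0,0,-0.8,0,0,0,0.32],[0,0,-1.5,0,0,0,0.32],[0,0,-2.2,0,0,0,0.32],[0,0,-2.2,0,0,0,0.32]]]'
python3 - <<'E'
from h import *
import json
s=st();p=arm.camera_params('wrist');im=arm.read_camera('wrist');cv2.imwrite('pics/w13.png',im);json.dump({k:np.array(v).tolist() for k,v in p.items()},open('w13.json','w'))
print(inS(s['tcp_pos']).round(4));im=arm.read_camera('scene');crop(im,340,500,180,320,4,'pics/s13.png')
E
```

```text
time: 16.18
tcp_pos: [0.5848, 0.2505, 0.2153]
tcp_rot: [-0.064, 0.993, -0.005, -0.1]
ft_force: [0.1, -0.2, -0.7]
finger_gap: 0.0271
t 16.18 tcp [0.5848 0.2505 0.2153] yaw -3.0134 pitch -0.2009 roll 0.0035 F [ 0.1 -0.2 -0.7] gap 0.0271
[-0.0489  0.0751  0.1642]
```

View pics/w13.png

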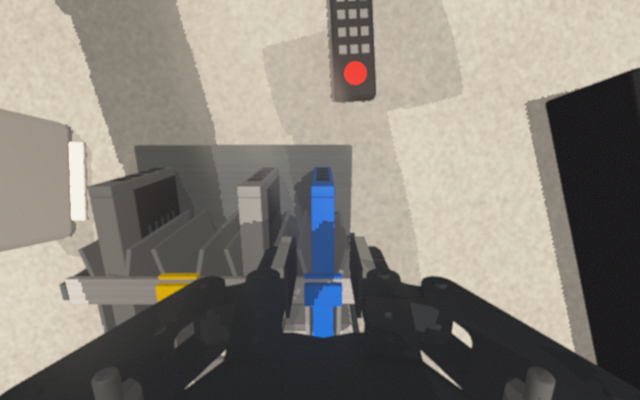

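View pics/s13.png

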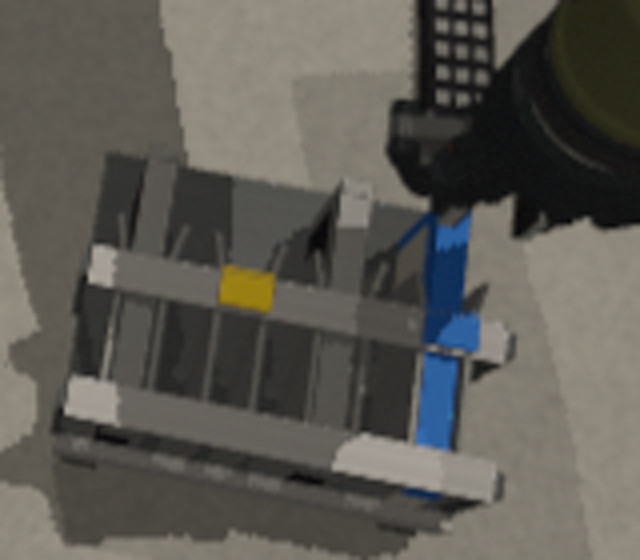

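```bash
python3 - <<'E'
from h import *
s=st();go([0.48,0.05,0.32],0.14+np.pi,0);go([0.4902,-0.2963,0.22],0.15+np.pi,0)
E
```

```text
t 16.27 tcp [0.5831 0.2499 0.2125] yaw -3.0135 pitch -0.206 roll 0.0022 F [-0.3 -0.2 -0.9] gap 0.0273
row [3.677, -4.622, -1.988, 0.025, -1.475, -0.087] rows needed 4.0
row [4.001, -13.247, 0.614, 0.032, -1.475, -0.158] rows needed 8.9
```

```bash
python3 -m inch '[[[0.8,0,-1,0,0,0,0.32],[1.6,-0.6,-2,0,-0.4,0,0.4],[2.4,-1.8,-2,0,-0.8,0,0.5],[3.1,-3.2,-2,0,-1.3,0,0.6],[3.68,-4.6,-2,0,-1.48,-0.09,0.6],[3.68,-4.6,-2,0,-1.48,-0.09,0.6],[3.68,-4.6,-2,0,-1.48,-0.09,0.6]]]'
python3 - <<'E'
from h import *
s=st();go([0.4902,-0.2963,0.24],0.15+np.pi,0)
E
```

```text
time: 17.15
tcp_pos: [0.4796, 0.051, 0.3199]
tcp_rot: [-0.07, 0.998, 0.002, -0.0]
ft_force: [0.7, -0.5, 0.1]
finger_gap: 0.0514
t 17.15 tcp [0.4796 0.051  0.3199] yaw -3.0022 pitch -0.0002 roll 0.0042 F [ 0.7 -0.5  0.1] gap 0.0514
row [0.943, -8.643, 1.962, 0.03, -0.002, -0.076] rows needed 5.7
```

```bash
python3 -m inch '[[[0.2,-1.4,0,0,0,0,0.6],[0.4,-2.9,0,0,0,0,0.6],[0.6,-4.4,0,0,0,0,0.6],[0.8,-5.8,0.5,0,0,-0.08,0.6],[0.94,-7.2,1.2,0.03,0,-0.08,0.6],[0.94,-8.2,1.9,0.03,0,-0.08,0.6],[0.94,-8.64,1.96,0.03,0,-0.08,0.6],[0.94,-8.64,1.96,0.03,0,-0.08,0.6]]]'
python3 - <<'E'
from h import *
s=st();im=arm.read_camera('wrist');cv2.imwrite('pics/w14.png',im);go([0.4902,-0.2963,0.08],0.15+np.pi,0)
E
```

```text
time: 18.15
tcp_pos: [0.4913, -0.2959, 0.2394]
tcp_rot: [-0.075, 0.997, 0.001, -0.001]
ft_force: [0.6, 0.1, -0.3]
finger_gap: 0.0511
t 18.15 tcp [ 0.4913 -0.2959  0.2394] yaw -2.9907 pitch -0.0009 roll 0.0014 F [ 0.6  0.1 -0.3] gap 0.0511
row [0.032, -0.026, 4.006, 0.006, 0.0, 0.012] rows needed 2.6
```

View pics/w14.png

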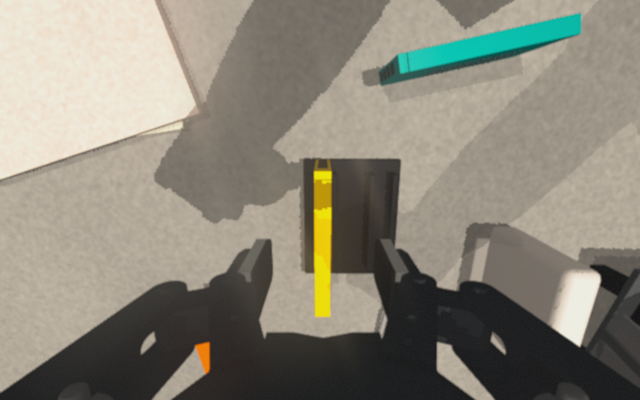

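Yellow sits centred at column 323 between the fingers (272–375); descend and grip.

```bash
python3 -m inch '[[[0.03,-0.02,1.4,0,0,0,0.6],[0.03,-0.02,2.7,0,0,0,0.6],[0.03,-0.02,3.6,0,0,0,0.6],[0.03,-0.02,4.05,0,0,0,0.6],[0.03,-0.02,4.05,0,0,0,0.6],[0.03,-0.02,4.05,0,0,0,0.0],[0.03,-0.02,4.05,0,0,0,0.0],[0.03,-0.02,4.05,0,0,0,0.0],[0.03,-0.02,4.05,0,0,0,0.0],[0.03,-0.02,4.05,0,0,0,0.0]]]' 100
python3 - <<'E'
from h import *
s=st();im=arm.read_camera('wrist');cv2.imwrite('pics/w15.png',im)
E
```

```text
time: 19.45
tcp_pos: [0.4916, -0.2964, 0.0802]
tcp_rot: [-0.076, 0.997, -0.0, 0.002]
ft_force: [0.5, 1.7, 5.5]
finger_gap: 0.0148
t 19.45 tcp [ 0.4916 -0.2964  0.0802] yaw -2.9896 pitch 0.0032 roll -0.0005 F [0.5 1.7 5.5] gap 0.0148
```

View pics/w15.png

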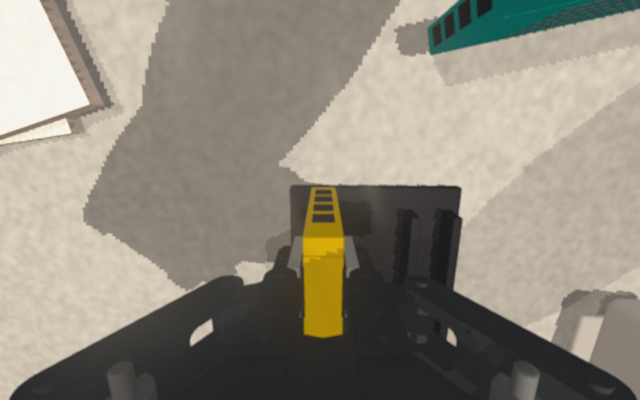

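```bash
python3 - <<'E'
from h import *
s=st()
E
python3 -m inch '[[[0,0,-0.4,0,0,0,0.0],[0,0,-1.2,0,0,0,0.0],[0,0,-2.4,0,0,0,0.0],[0,0,-3.6,0,0,0,0.0],[0,0,-4.8,0,0,0,0.0],[0,0,-6,0,0,0,0.0],[0,0,-6.2,0,0,0,0.0],[0,0,-6.2,0,0,0,0.0]]]'
python3 - <<'E'
from h import *
s=st();im=arm.read_camera('wrist');cv2.imwrite('pics/w16.png',im);go([0.42,0.0,0.335],PS+np.pi,0)
E
```

```text
t 19.5 tcp [ 0.4916 -0.2964  0.0802] yaw -2.9896 pitch 0.0033 roll -0.0005 F [0.4 2.  5.7] gap 0.0147
time: 20.5
tcp_pos: [0.4904, -0.2964, 0.3275]
tcp_rot: [-0.076, 0.997, 0.0, 0.001]
ft_force: [0.2, 0.2, -4.1]
finger_gap: 0.0149
t 20.5 tcp [ 0.4904 -0.2964  0.3275] yaw -2.9897 pitch 0.0025 roll -0.0002 F [ 0.2  0.2 -4.1] gap 0.0149
row [0.609, 7.58, -0.207, 0.01, 0.005, 0.159] rows needed 4.9
```

View pics/w16.png

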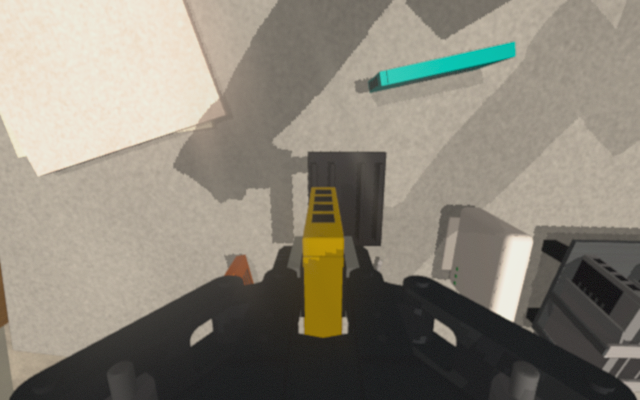

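```bash
python3 -m inch '[[[0.1,1.2,-0.2,0,0,0,0],[0.2,2.6,-0.2,0,0,0.1,0],[0.4,4,-0.2,0,0,0.12,0],[0.5,5.4,-0.2,0,0,0.15,0],[0.6,6.6,-0.2,0,0,0.16,0],[0.6,7.5,-0.2,0,0,0.16,0],[0.6,7.58,-0.2,0,0,0.16,0],[0.6,7.58,-0.2,0,0,0.16,0]]]'
python3 - <<'E'
from h import *
s=st();go(P(-.18,-.025,.15),PS+np.pi,-.2)
E
```

```text
time: 21.55
tcp_pos: [0.4195, 0.0, 0.3332]
tcp_rot: [-0.065, 0.998, 0.001, -0.001]
ft_force: [-0.1, 0.0, -2.6]
finger_gap: 0.015
t 21.55 tcp [0.4195 0.     0.3332] yaw -3.0114 pitch -0.0024 roll 0.0013 F [-0.1  0.  -2.6] gap 0.015
row [-1.632, 3.168, 2.646, 0.009, 1.415, 0.005] rows needed 2.8
```

```bash
python3 -m inch '[[[-0.4,0.9,0,0,0.4,0,0],[-0.9,2,0,0,0.9,0,0],[-1.3,3,0,0,1.4,0,0],[-1.63,3.17,0,0,1.41,0,0],[-1.63,3.17,0.9,0,1.41,0,0],[-1.63,3.17,1.8,0,1.41,0,0],[-1.63,3.17,2.65,0,1.41,0,0],[-1.63,3.17,2.65,0,1.41,0,0]]]'
python3 - <<'E'
from h import *
s=st();print(inS(s['tcp_pos']).round(4));go(P(-.18,-.025,.075),PS+np.pi,-.2)
E
```

```text
time: 22.55
tcp_pos: [0.4659, 0.1327, 0.2243]
tcp_rot: [-0.064, 0.993, -0.007, -0.103]
ft_force: [-0.8, -0.5, -3.2]
finger_gap: 0.0149
t 22.55 tcp [0.4659 0.1327 0.2243] yaw -3.0133 pitch -0.2061 roll 0.0001 F [-0.8 -0.5 -3.2] gap 0.0149
[-0.1812 -0.0263  0.1466]
row [-0.04, 0.033, 1.791, 0.003, -0.044, -0.009] rows needed 1.1
```

```bash
python3 -m inch '[[[-0.04,0.03,0.7,0,0,0,0],[-0.04,0.03,1.4,0,-0.04,0,0],[-0.04,0.03,1.8,0,-0.04,0,0],[-0.04,0.03,1.8,0,-0.04,0,0]]]'
python3 - <<'E'
from h import *
s=st();print(inS(s['tcp_pos']).round(4));go(P(-.11,-.025,.0742),PS+np.pi,-.2)
im=arm.read_camera('scene');crop(im,350,490,180,320,5,'pics/s17.png');im=arm.read_camera('top');crop(im,160,290,120,260,4,'pics/t17.png')
E
```

```text
time: 23.05
tcp_pos: [0.4532, 0.1317, 0.1539]
tcp_rot: [-0.063, 0.993, -0.006, -0.1]
ft_force: [0.5, 0.3, -3.0]
finger_gap: 0.0146
t 23.05 tcp [0.4532 0.1317 0.1539] yaw -3.0143 pitch -0.2005 roll 0.0 F [ 0.5  0.3 -3. ] gap 0.0146
[-0.1797 -0.0257  0.0751]
row [-1.742, 0.021, 0.021, 0.004, -0.004, -0.016] rows needed 1.1
```

View pics/s17.png

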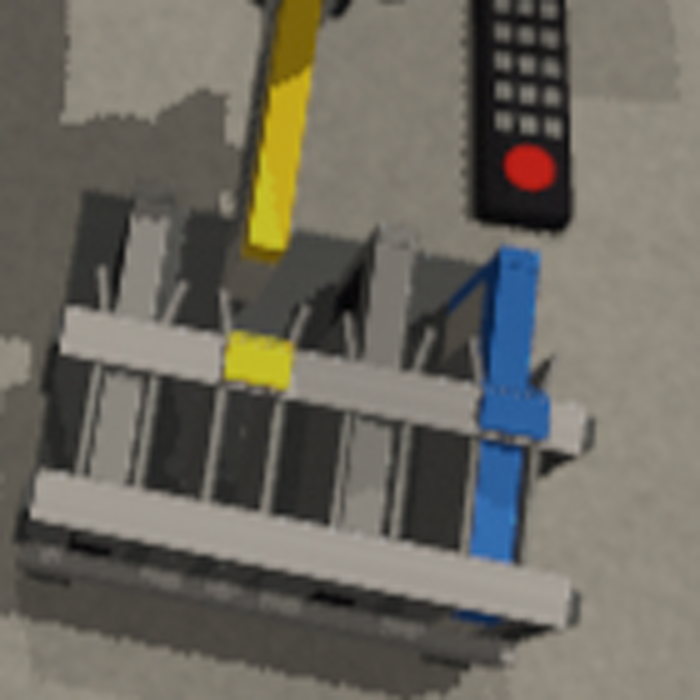

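View pics/t17.png

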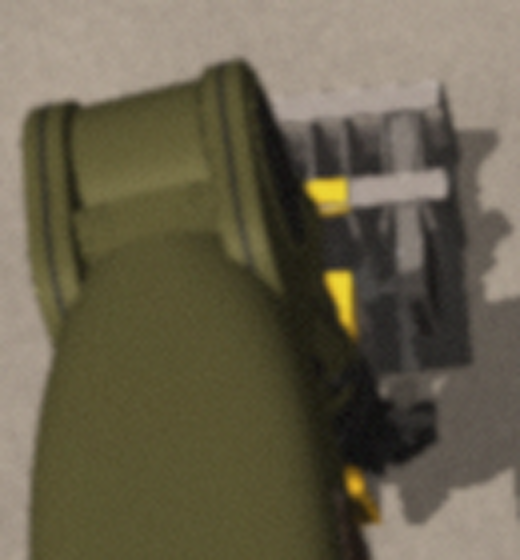

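```bash
python3 -m inch '[[[-0.4,0.02,0.02,0,0,0,0],[-0.8,0.02,0.02,0,0,0,0],[-1.2,0.02,0.02,0,0,0,0],[-1.6,0.02,0.02,0,0,0,0],[-1.6,0.02,0.02,0,0,0,0]]]'
python3 - <<'E'
from h import *
s=st();print(inS(s['tcp_pos']).round(4));go(P(-.06,-.025,.074),PS+np.pi,-.2)
im=arm.read_camera('scene');crop(im,350,490,180,320,5,'pics/s18.png')
E
```

```text
time: 23.78
tcp_pos: [0.5176, 0.1411, 0.1406]
tcp_rot: [-0.063, 0.993, -0.006, -0.099]
ft_force: [-0.2, -0.2, -4.5]
finger_gap: 0.0149
t 23.77 tcp [0.5176 0.1411 0.1406] yaw -3.0142 pitch -0.1981 roll 0.0004 F [-0.2 -0.2 -4.5] gap 0.0149
[-0.1132 -0.0247  0.075 ]
row [-1.33, -0.005, 0.028, 0.006, 0.014, -0.016] rows needed 0.9
```

View pics/s18.png

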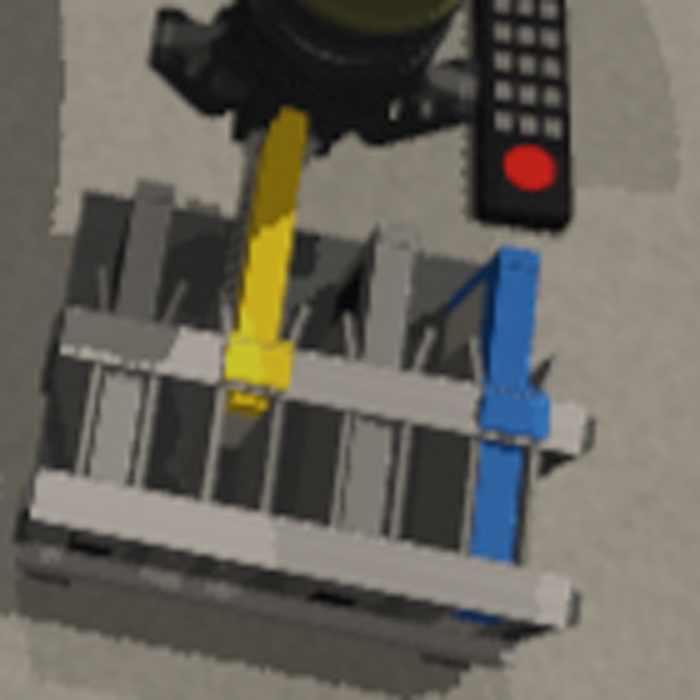

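```bash
python3 -m inch '[[[-0.35,0,0.02,0,0,0,0],[-0.7,0,0.02,0,0,0,0],[-1.05,0,0.03,0,0,0,0],[-1.4,0,0.04,0,0,0,0],[-1.4,0,0.04,0,0,0,0]]]'
python3 - <<'E'
from h import *
s=st();print(inS(s['tcp_pos']).round(4));go(P(-.049,-.025,.073),PS+np.pi,-.2)
E
```

```text
time: 24.45
tcp_pos: [0.5721, 0.148, 0.1276]
tcp_rot: [-0.063, 0.993, -0.006, -0.099]
ft_force: [0.6, 0.3, -2.6]
finger_gap: 0.0149
t 24.45 tcp [0.5721 0.148  0.1276] yaw -3.0144 pitch -0.1985 roll 0.0004 F [ 0.6  0.3 -2.6] gap 0.0149
[-0.0569 -0.0248  0.0732]
row [-0.197, -0.003, 0.005, 0.006, 0.011, -0.017] rows needed 0.1
```

```bash
python3 -m inch '[[[-0.08,0,0.01,0,0,0,0],[-0.16,0,0.02,0,0,0,0],[-0.16,0,0.02,0,0,0,0]]]'; python3 -m inch '[[[-0.05,0,0.02,0,0,0,0],[-0.07,0,0.03,0,0,0,0]]]';python3 -m inch '[[[-0.05,0,0.02,0,0,0,0],[-0.07,0,0.03,0,0,0,0]]]'
python3 - <<'E'
from h import *
s=st();print(inS(s['tcp_pos']).round(4))
E
```

```text
time: 24.82
tcp_pos: [0.5781, 0.1488, 0.1262]
tcp_rot: [-0.063, 0.993, -0.006, -0.099]
ft_force: [-1.7, -0.4, 2.1]
finger_gap: 0.0151
time: 25.08
tcp_pos: [0.579, 0.1489, 0.126]
tcp_rot: [-0.063, 0.993, -0.006, -0.1]
ft_force: [-7.3, -0.5, 12.1]
finger_gap: 0.0152
time: 25.32
tcp_pos: [0.579, 0.1489, 0.126]
tcp_rot: [-0.063, 0.993, -0.006, -0.102]
ft_force: [-9.4, -1.2, 14.5]
finger_gap: 0.015
t 25.32 tcp [0.579  0.1489 0.126 ] yaw -3.0142 pitch -0.2041 roll 0.0007 F [-9.4 -1.2 14.5] gap 0.015
[-0.0496 -0.0248  0.073 ]
```

Firmly against stop and floor at s = −49.6 mm (expected −49.8). Release and lift.

```bash
python3 -m inch '[[[0,0,0,0,0,0,0.32],[0,0,0,0,0,0,0.32],[0,0,0,0,0,0,0.32],[0,0,-0.3,0,0,0,0.32],[0,0,-0.8,0,0,0,0.32],[0,0,-1.5,0,0,0,0.32],[0.3,0,-2.5,0,0,0,0.32],[1.3,0,-3.5,0,0,0,0.32],[2.5,0,-3.5,0,0,0,0.32],[2.5,0,-3.5,0,0,0,0.32]]]'
python3 - <<'E'
from h import *
import json
s=st();p=arm.camera_params('wrist');im=arm.read_camera('wrist');cv2.imwrite('pics/w19.png',im);json.dump({k:np.array(v).tolist() for k,v in p.items()},open('w19.json','w'))
im=arm.read_camera('scene');cv2.imwrite('pics/s19f.png',im);crop(im,350,490,180,320,5,'pics/s19.png')
E
```

```text
time: 26.58
tcp_pos: [0.5076, 0.1396, 0.2859]
tcp_rot: [-0.064, 0.993, -0.006, -0.101]
ft_force: [-0.2, -0.6, -0.6]
finger_gap: 0.0275
t 26.57 tcp [0.5076 0.1396 0.2859] yaw -3.0137 pitch -0.2031 roll 0.0008 F [-0.2 -0.6 -0.6] gap 0.0275
```

View pics/w19.png

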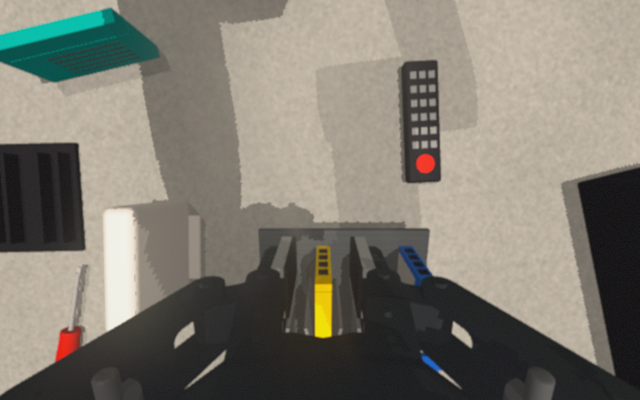

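View pics/s19.png

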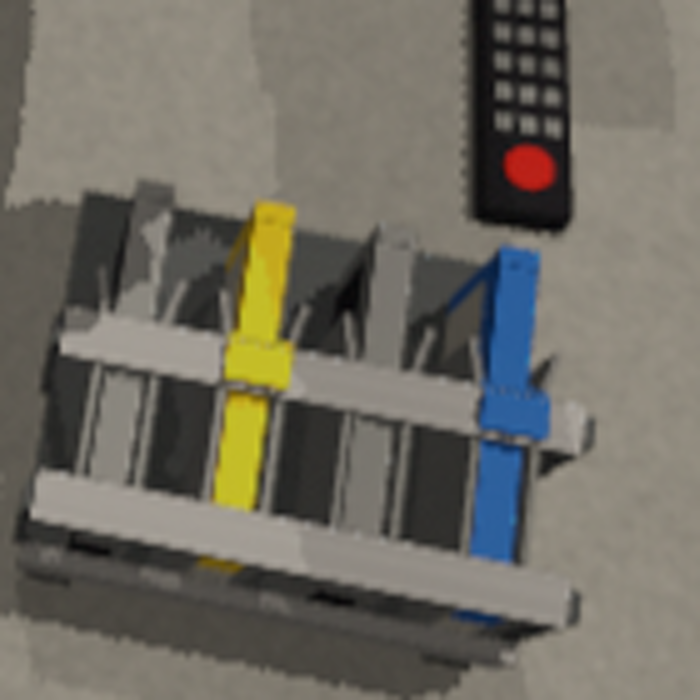

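View pics/s19f.png

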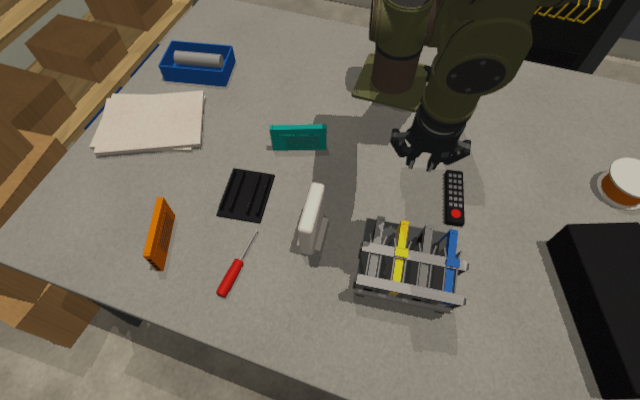

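```bash
python3 - <<'E'
from h import *
S=arm.camera_params('scene');im=cv2.imread('pics/s19f.png')
k=8;x0,y0=360,205;big=cv2.resize(im[y0:y0+60,x0:x0+100],None,fx=k,fy=k,interpolation=2)
for y,c in((.075,(0,0,255)),(.025,(0,255,0)),(-.025,(0,0,255)),(-.075,(0,255,0))):
    q=[proj(S,P(-.075,y+d,.09))[0] for d in(-.008,.008)]
    q=[tuple(int(round((v-o+.5)*k)) for v,o in zip(a,(x0,y0))) for a in q]; print(y,q); cv2.line(big,q[0],q[1],c,1)
cv2.imwrite('pics/s19o.png',big)
E
```

```text
0.075 [(717, 180), (780, 191)]
0.025 [(521, 144), (583, 155)]
-0.025 [(327, 109), (389, 120)]
-0.075 [(136, 74), (197, 85)]
```

View pics/s19o.png

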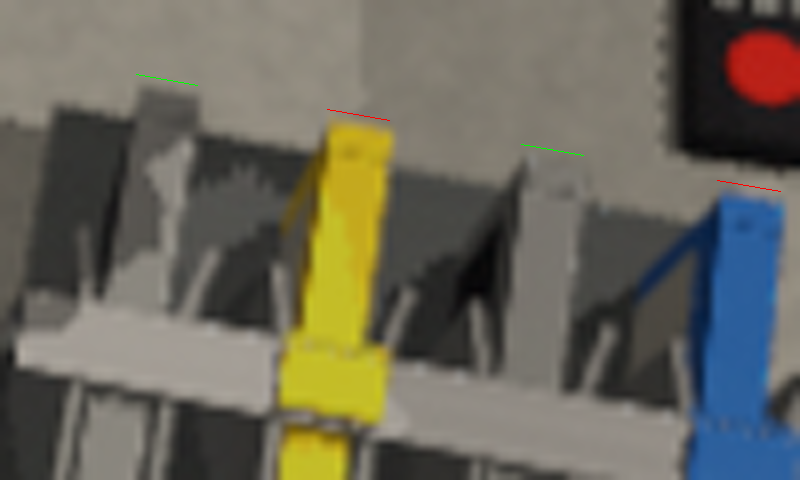

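```bash
python3 - <<'E'
from h import *
st();print(arm.job_done())
E
```

```text
t 26.68 tcp [0.5105 0.1401 0.2843] yaw -3.014 pitch -0.2017 roll 0.0009 F [ 0.   0.2 -0.2] gap 0.0276
the job is handed in; nothing more can be done
None
```

I slid the blue and the yellow module into the slots under their own tags, plain end first, and pressed each one against the back stop and floor. I then released them, backed the gripper clear and handed the job in at 26.7 s; no verdict is reported.

**Module positions:** contact came where expected. The grip point stopped at -50.9 mm for blue (-51 expected) and -49.6 mm for yellow (-49.8 expected), with about 10 N along the slope. In the last scene picture both front ends line up with the black modules' front ends to about 1 mm.

**Other objects:** the black modules, access point, remote control, screwdriver and both look-alikes look unmoved in that picture. I judged this by eye rather than measuring it. No wrist force I read passed about 18 N.

**What disagreed:** the scene and top cameras read heights about 5 mm lower than the wrist camera. I used the wrist camera, whose readings matched the text's heights and the contact points. The first pass over the cage also stopped short at the last joint's limit, so I turned the gripper half round for both modules.

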